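Pack amber vials into a locked transport carrier

ROBOT

A 7-joint arm with a two-finger parallel gripper is mounted at the origin on a cart in front of the work surface, level with it; the furniture and walls round the work are solid. World frame = base frame: x ahead of the robot, y to its left, z up, the work surface at z = 0. Lengths are in m, angles in rad, forces in N, time in s.
With the tool pointing down it reaches from about 0.425 to 1.025 m from the base axis. Payload 9.4 kg.
Tool frame: the origin (TCP) lies midway between the tips of the shut fingers; the grasp point (between the pads) lies 19 mm behind it; z points along the fingers, y is the direction in which the jaws open and shut (so a half turn about z gives the same grasp; the last joint's range is limited). The gripper opens to 93 mm and grips with 3 to 60 N. Pads are 15 mm wide; open, the fingers measure 128 mm over their backs; the gripper's body (75 mm by 188 mm) begins 65 mm behind the grasp point.
Start: joints at [1.245, 0.599, -0.003, 1.599, 0.002, 0.943, -0.08], TCP at [0.179, -0.703, 0.219] pointing down, gripper open.
Joint ranges: [-2.57, 2.57], [-0.35, 1.97], [-1.29, 1.29], [0.11, 2.56], [-1.05, 4.19], [0.11, 1.86], [-2.63, 2.63]. Speed limits (rad/s): [2.22, 2.22, 3.01, 3.01, 3.14, 3.14, 3.14].

INTERFACE

Orientations are given as a rotation vector (axis times angle).
In Python, from station import robot gives the robot as it stands. The module is installed in compiled form; this text tells all that it offers.
- The arm moves only by the tool drive_tool, never from a script. Its argument "targets" is a list of rows, each a list of 7 numbers: the shift along the world's x, y, z in cm, then the turn, a rotation vector about the world's x, y, z in degrees, then the opening, from 0 (shut) to 1 (fully open). In form: [[tx, ty, tz, wx, wy, wz, jaw], ...]. A call has 1 to 12 rows; each row is the pose to reach, as a shift and turn from the pose measured when the call began; what a row does not reach only later rows make up. A row lasts 1/8 s, in which the tool goes at most 62.5 mm and 10.7 degrees, less where a joint would pass 70% of its speed; a pose out of reach is approached as far as the arm can. A call with a gripper value outside its range is refused whole. The fingers move at their own pace and stop on an object; "grip_force" is the grip in N (left out, the last holds). Time passes only in rows, so rows that repeat a pose let the fingers close. It gives the time, the measured TCP pose, the force and the opening at its end, in the units of the state.
- robot.state(): the state, without advancing time (a new reading comes with each control period).
- robot.snapshot(name): name is "scene" or "top" or "wrist"; returns (picture, depth): 400x640x3 uint8, red, green, blue; 400x640 float32, m along the optical axis (not along the pixel's ray), 0 where there is no reading.
- robot.camera_info(name): a dict with "fx", "fy", "cx", "cy" (pixels), "dist_coeffs" ([k1, k2, p1, p2, k3] as OpenCV has them; the pictures are not rectified), "rvec" (rotation vector, rad) and "tvec" (3), from world to camera coordinates, as OpenCV has them; the wrist camera has in their place "T_tool_cam" (4x4, takes a point from camera to tool coordinates, whose origin is the TCP and whose axes are the flange's). Camera axes: x right, y down, z forward; pixel columns grow to the right and rows downward; lengths in m; the calibration is good to about 2 mm. A picture is of the moment at which its call begins: read the wrist's pose just before it. camera_info takes no time and is no camera call.
- robot.finish_job(): hands the job in, once; it reports no verdict.
The state is a dict: "time_s": time; "joint_positions": joint angles; "qd": joint speeds; "joint_efforts": joint torques, N m; "ee_pos": TCP position; "ee_rot": TCP orientation; "wrist_force": force on the tool from outside, world axes, zero at the start; "moment": the same for the moment, N m; "width": finger opening in m.
Only numpy, scipy, OpenCV 4.12 (cv2) and the standard library are available. Lean on these libraries where they do the work, as an engineer would, in place of code of your own. Each camera call takes 0.05 s, during which the arm holds its last target. There are 200 camera calls.

TASK

Pack the amber vials for transport: pull up the spring plunger knob of the metal carrier, slide its hatch fully open until the plunger drops into the hole at the open end, then lift the loose cover plate off its two pins and lay it flat on the worktop. Stand every vial there is upright on the floor of the carrier's channel, seat the plate back down flat on its two pins, and slide the hatch fully shut so that the plunger drops in and locks it. Leave the jar, the dish and the cover-glass box where they are.

Things in the scene. Friction and masses are not known exactly. Their poses are not given: they have to be found in the camera images.
- carrier: grey metal transport carrier, fixed. Origin at worktop level under the middle of its vial channel; x along the channel, y the way the hatch opens, z up. Footprint x -115..104, y -34..112 mm. Side rails x 95..104 and -115..-95 rise to 77.5 mm. At each channel end a block (|x| 70..95, |y| < 24 mm, top at 52 mm) carries an upright pin at x = +-80, y = 0, 8 mm diameter, 8 mm high, tip tapered.
- channel_floor (a point): middle of the channel's floor, 4 mm above the worktop, axes as the carrier's. The channel is 140 mm long (x +-70) and 38 mm wide (y +-19), its long walls 3 mm thick with tops 22 mm above this floor: jaws closing along y can hold a vial above the walls. Room for four vials in a row, 34 mm apart (x -51, -17, 17, 51 mm).
- hatch (a joint): sliding grey plate 212 x 60 x 4 mm, top 74 mm above the worktop. 0 = shut (over channel and plate, carrier y -30..30 mm), 0.078 m = open, to +y; hard stop at both ends. Open, its edge is at carrier y = +48 mm: lower jaws beside it only part open (35 to 50 mm). Friction 1 to 3 N. Locked while the plunger is down in a hole; there is one hole at each end of the travel.
- plunger (a joint): spring index plunger on the hatch, travels with it. 0 = pin down in a hole (locked), 0.014 m = pulled fully up. The pin is clear of its hole above 9 mm. Pulling takes 5 N at first, 8.5 N at the top. Let go between the holes, it rides on the rail at about 8 mm; at either end of the travel it drops in by itself.
- plunger_knob (a point): centre of the plunger's black round knob, 24 mm diameter, 18 mm tall, 89 mm above the worktop when down (hatch surface 15 mm below). At carrier x = -105 mm, y = 0 with the hatch shut, 78 mm with it open.
- plate_handle (a point): loose metal cover plate 182 x 54 x 4 mm, 0.1 to 0.2 kg; on top a black bar 70 (x) x 12 (y) x 12 mm tall. This point: middle of the bar, 10 mm above the plate's underside. Square 12 mm holes at x = +-80 mm go over the carrier's pins, either way round. Seated, this point is 62 mm above the worktop over the carrier's origin; the hatch passes 2 mm above the bar.
- vial_a_mid (a point): amber glass vial with a white cap, 27 mm diameter and 45 mm tall (body grippable up to 38 mm); this point is on its axis half-way up (22 mm above its foot), z along the axis. Stands loose on the worktop. Not every vial is there in every start.
- vial_b_mid (a point): amber glass vial with a white cap, 27 mm diameter and 45 mm tall (body grippable up to 38 mm); this point is on its axis half-way up (22 mm above its foot), z along the axis. Stands loose on the worktop. Not every vial is there in every start.
- vial_c_mid (a point): amber glass vial with a white cap, 27 mm diameter and 45 mm tall (body grippable up to 38 mm); this point is on its axis half-way up (22 mm above its foot), z along the axis. Stands loose on the worktop. Not every vial is there in every start.
- vial_d_mid (a point): amber glass vial with a white cap, 27 mm diameter and 45 mm tall (body grippable up to 38 mm); this point is on its axis half-way up (22 mm above its foot), z along the axis. Stands loose on the worktop. Not every vial is there in every start.
- mini_centrifuge: round benchtop centrifuge, fixed, about 176 mm across and 103 mm tall; origin under its centre (obstacle)
- hotplate_stirrer: square hotplate stirrer, fixed, about 220 (x) x 180 (y) x 104 mm tall; origin under its centre (obstacle)
- jar_mid (a point): white screw-top jar, 56 mm diameter, 62 mm tall, point half-way up (a bystander: leave it where it stands)
- dish_mid (a point): petri dish, 60 mm diameter, 15 mm high, point half-way up (a bystander: leave it where it stands)
- glass_box_mid (a point): small green box with a clear lid, 35 x 35 x 17 mm, point half-way up (a bystander: leave it where it stands)

How it is judged:
By the outcome, as a careful person would: the job done as asked, in the order asked, and still so for the second after the job is handed in, with the robot touching nothing.
Of vial_a, vial_b, vial_c, vial_d only 2 to 4 are there at a start; the rules pass over those that are not, and their reading is None.
At some moment in a run one of plate may be knocked a few centimetres aside while the robot is not near it.
Once in a run the grip may slacken for a moment while it holds something.
It also fails if it takes over 210 s, if anything falls off the work surface, if the arm or the gripper's body presses on something with over 40 N, if the wrist force passes 120 N, or if a joint passes its speed limit or range.

## Working session

There is one attempt and no reset: what is moved stays moved. The work goes in short steps, Python scripts to look and compute and a tool call to move; the robot and the scene stay as the last step left them, time stands still between calls to the robot, and variables do not carry over. Pictures are saved under pics/ and viewed, about 12 in all and at most 16, crops included, and the job is handed in when it is done.

Besides the shell and the picture viewer there is one more tool, called as name(argument=value, ...), one argument or row to a line, values as JSON. drive_tool: Moves the arm, as the interface text tells. Its arguments: {"type":"object","properties":{"targets":{"type":"array"},"grip_force":{"type":"number"}},"required":["targets"]}

```bash
mkdir -p pics; cat > h.py <<'E'
import numpy as np, cv2
from scipy.spatial.transform import Rotation as R
from station import robot
def snap(n,save=None):
    s=robot.state(); p,d=robot.snapshot(n); c=robot.camera_info(n)
    K=np.array([[c['fx'],0,c['cx']],[0,c['fy'],c['cy']],[0,0,1]]);D=np.array(c['dist_coeffs'],float)
    if 'rvec' in c:
        Rm=cv2.Rodrigues(np.array(c['rvec'],float))[0];T=np.eye(4);T[:3,:3]=Rm.T;T[:3,3]=-Rm.T@np.array(c['tvec']).ravel()
    else:
        B=np.eye(4);B[:3,:3]=R.from_rotvec(s['ee_rot']).as_matrix();B[:3,3]=s['ee_pos'];T=B@np.array(c['T_tool_cam'])
    if save: cv2.imwrite('pics/'+save,p[:,:,::-1])
    return p,d,K,D,T
def rays(K,D,T,uv):
    q=cv2.undistortPoints(np.array(uv,float).reshape(-1,1,2),K,D).reshape(-1,2)
    return np.c_[q,np.ones(len(q))]
def cloud(d,K,D,T):
    h,w=d.shape;u,v=np.meshgrid(np.arange(w),np.arange(h))
    r=rays(K,D,T,np.c_[u.ravel(),v.ravel()])*d.reshape(-1,1)
    return (r@T[:3,:3].T+T[:3,3]).reshape(h,w,3)
def atz(K,D,T,uv,z):
    r=rays(K,D,T,uv)@T[:3,:3].T
    return T[:3,3]+r*((z-T[2,3])/r[:,2])[:,None]
def st():
    s=robot.state();Rm=R.from_rotvec(s['ee_rot']).as_matrix()
    print('t',round(s['time_s'],2),'tcp',np.round(s['ee_pos'],4),'yax',np.round(Rm[:,1],3),'zax',np.round(Rm[:,2],3),'F',np.round(s['wrist_force'],1),'w',round(s['width'],4),'q',np.round(s['joint_positions'],2))
E
python3 - <<'E'
from h import *
st()
for n in('scene','top'):
    p,d,K,D,T=snap(n,n+'1.png'); np.savez(n+'1.npz',p=p,d=d,K=K,D=D,T=T); print(n,T[:3,3],T[:3,2],K[0,0])
E
```

```text
t 0.0 tcp [ 0.1784 -0.7022  0.2178] yax [ 0.246 -0.969 -0.001] zax [-0.001  0.001 -1.   ] F [-0.5  0.4 -0.2] w 0.093 q [ 1.25  0.6  -0.    1.6   0.    0.94 -0.08]
scene [0.40337191 1.07513553 1.16829511] [ 0.09978695 -0.68222852 -0.72429746] 425.44328602955864
top [0.29441879 0.10283081 1.30771152] [ 0.1782332  -0.01120573 -0.98392447] 387.8088262260044
```

View pics/top1.png

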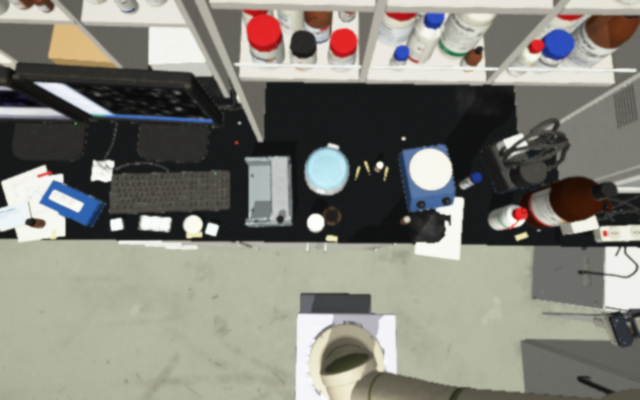

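View pics/scene1.png

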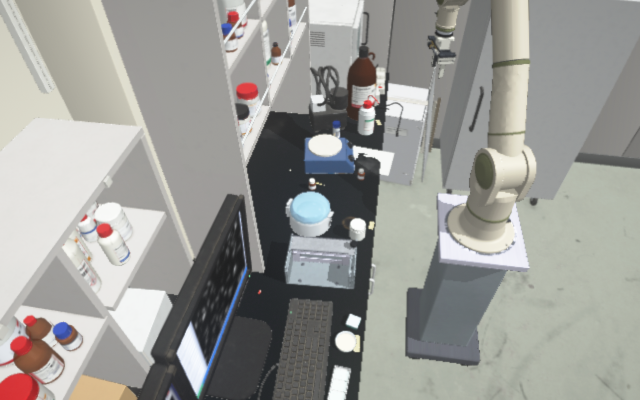

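The top view shows the carrier at (268,190), the centrifuge at (327,170), the jar at (316,222) and the hotplate at (430,180). White-capped vials appear near (379,165) and (406,220). The scene view shows two vials, at (312,184) and (361,174). Next I zoom in.

```bash
python3 - <<'E'
from h import *
p,d,K,D,T=[np.load('top1.npz')[k] for k in 'pdKDT']
cv2.imwrite('pics/topc.png',cv2.resize(p[120:250,170:490,::-1],None,fx=2.5,fy=2.5,interpolation=cv2.INTER_CUBIC))
P=cloud(d,K,D,T)
print(P[190,268],P[165,379],P[220,406],P[222,316],P[170,327],P[130,300])
s=np.load('scene1.npz');p=s['p']
cv2.imwrite('pics/scc.png',cv2.resize(p[110:350,220:420,::-1],None,fx=2.5,fy=2.5,interpolation=cv2.INTER_CUBIC))
# columns: objects in the region height 0.03-0.06
z=P[:,:,2];x=P[:,:,0];y=P[:,:,1]
for nm in('top1','scene1'):
    q=np.load(nm+'.npz');P=cloud(q['d'],q['K'],q['D'],q['T'])
    m=((P[:,:,2]>.008)&(P[:,:,2]<.14)&(P[:,:,0]>.36)&(P[:,:,0]<.95)&(abs(P[:,:,1])<.9)&(q['d']>0)).astype(np.uint8)
    n,l,stt,c=cv2.connectedComponentsWithStats(m)
    for i in range(1,n):
        if stt[i,4]>8:
            Q=P[l==i];print(nm,stt[i],np.round(Q.min(0),3),np.round(Q.max(0),3),np.round(np.median(Q,0),3),q['p'][l==i].mean(0).round())
E
```

```text
[0.55568802 0.26787014 0.00729958] [ 0.63894275 -0.1062368   0.04802598] [ 0.45481868 -0.19296083  0.04460062] [0.44187709 0.10243274 0.0613384 ] [0.60477075 0.06975124 0.10262154] [0.77409495 0.16371243 0.00292464]
top1 [128  62   8   7  34] [0.922 0.711 0.095] [0.949 0.717 0.139] [0.941 0.714 0.122] [96. 94. 87.]
top1 [216  63  20  45 297] [0.85  0.393 0.009] [0.95  0.434 0.14 ] [0.903 0.417 0.066] [116. 114. 106.]
top1 [252  81  15  61 389] [0.729 0.288 0.008] [0.948 0.311 0.139] [0.804 0.293 0.074] [115. 112. 104.]
top1 [ 514   85   27   52 1041] [ 0.751 -0.61   0.008] [ 0.95  -0.598  0.14 ] [ 0.837 -0.604  0.073] [111. 109. 102.]
top1 [237  94   4  10  18] [0.868 0.376 0.009] [0.891 0.386 0.034] [0.874 0.382 0.025] [187. 186. 172.]
top1 [218 104  25   7  65] [0.838 0.364 0.008] [0.863 0.455 0.04 ] [0.845 0.419 0.013] [54. 54. 51.]
top1 [ 557  114   27   67 1071] [ 0.589 -0.729  0.014] [ 0.795 -0.718  0.14 ] [ 0.674 -0.724  0.1  ] [123. 123. 115.]
top1 [ 136  123   74   40 2452] [0.648 0.48  0.008] [0.786 0.726 0.021] [0.718 0.604 0.014] [45. 45. 43.]
top1 [527 135  13   5  24] [
[... 3342 characters left out ...]
63] [0.95  0.436 0.14 ] [0.936 0.433 0.116] [154. 153. 149.]
scene1 [ 272  298   61  102 4755] [0.47  0.394 0.008] [0.618 0.708 0.031] [0.543 0.567 0.019] [91. 91. 87.]
scene1 [346 314  15  15 143] [0.396 0.427 0.008] [0.436 0.469 0.024] [0.416 0.45  0.017] [230. 237. 238.]
scene1 [ 206  316   66   84 3385] [0.647 0.482 0.008] [0.781 0.722 0.02 ] [0.714 0.614 0.012] [60. 61. 63.]
scene1 [336 331  21  21 344] [0.401 0.482 0.009] [0.46  0.544 0.021] [0.43  0.514 0.015] [244. 244. 238.]
scene1 [129 365  22  20 160] [0.903 0.714 0.036] [0.95  0.733 0.14 ] [0.931 0.731 0.115] [154. 152. 150.]
scene1 [122 386  16  14  92] [0.946 0.765 0.035] [0.95  0.787 0.121] [0.949 0.772 0.079] [169. 145. 109.]
```

View pics/topc.png

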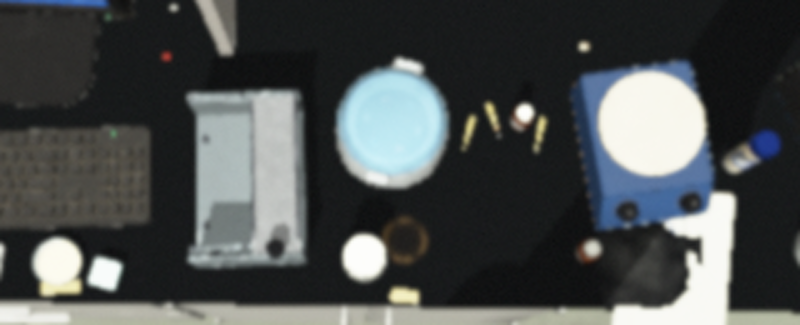

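View pics/scc.png

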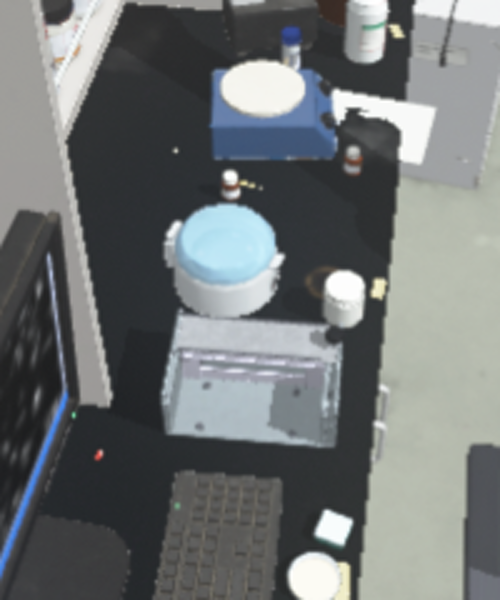

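The close-ups show two vials: one at about (0.637,-0.106), the other at (0.455,-0.190). The hatch is shut on the carrier's -y side, with the knob at top pixel (280,219), so the carrier axes run close to the world axes. I'll swing the arm in and use the wrist camera.

drive_tool(
  targets=[
    [3, 4, 10, 0, 0, -7, 1],
    [7, 10, 20, 0, 0, -14, 1],
    [12, 16, 22, 0, 0, -14, 1],
    [17, 22, 24, 0, 0, -14, 1],
    [22, 28, 24, 0, 0, -14, 1],
    [25, 34, 24, 0, 0, -14, 1],
    [27, 40, 24, 0, 0, -14, 1],
    [27, 40, 24, 0, 0, -14, 1],
  ],
)

```text
time_s: 1.1
ee_pos: [0.4125, -0.3645, 0.447]
ee_rot: [-3.14, -0.007, 0.0]
wrist_force: [1.1, -0.7, 0.7]
width: 0.0926
```

```bash
python3 - <<'E'
from h import *
st(); p,d,K,D,T=snap('wrist','w1.png'); np.savez('w1.npz',p=p,d=d,K=K,D=D,T=T); print(np.round(T,3),K[0,0])
E
```

```text
t 1.1 tcp [ 0.4125 -0.3645  0.447 ] yax [ 0.005 -1.    -0.001] zax [-0.     0.001 -1.   ] F [ 1.1 -0.7  0.7] w 0.0926 q [ 0.66  0.2  -0.05  1.68  0.01  1.27 -0.96]
[[ 0.005 -0.971 -0.238  0.477]
 [-1.    -0.005  0.    -0.364]
 [-0.002  0.238 -0.971  0.612]
 [ 0.     0.     0.     1.   ]] 282.12006120197725
```

View pics/w1.png

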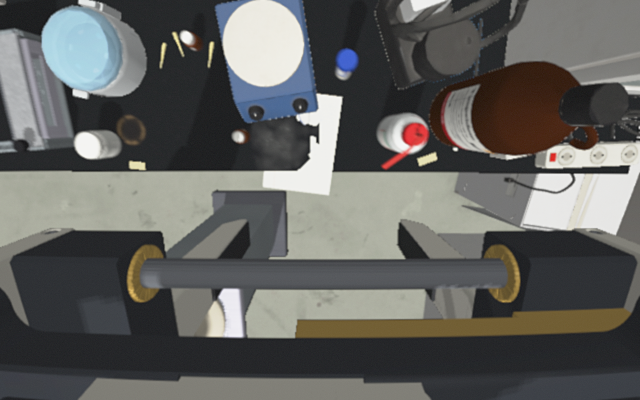

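The wrist view again shows only two white-capped amber vials, at (190,40) and (239,137), with no third. Next I move above the carrier.

drive_tool(
  targets=[
    [1, 6, 0, 0, 0, 0, 1],
    [2, 12, 0, 0, 0, 0, 1],
    [4, 18, -1, 0, 0, 0, 1],
    [5, 24, -2, 0, 0, 0, 1],
    [6, 30, -3, 0, 0, 0, 1],
    [8, 36, -4, 0, 0, 0, 1],
    [9, 42, -5, 0, 0, 0, 1],
    [11, 48, -6, 0, 0, 0, 1],
    [13, 54, -7, 0, 0, 0, 1],
    [14, 59, -8, 0, 0, 0, 1],
    [14, 59, -8, 0, 0, 0, 1],
  ],
)

```text
time_s: 2.52
ee_pos: [0.5568, 0.2384, 0.3664]
ee_rot: [-3.136, -0.033, -0.0]
wrist_force: [0.1, -0.1, -0.5]
width: 0.0933
```

```bash
python3 - <<'E'
from h import *
st(); p,d,K,D,T=snap('wrist','w2.png'); np.savez('w2.npz',p=p,d=d,K=K,D=D,T=T)
P=cloud(d,K,D,T)
g=cv2.cvtColor(p,cv2.COLOR_RGB2GRAY).astype(int)
# knob: dark points z .08-.105
m=(P[:,:,2]>.088)&(P[:,:,2]<.11)&(P[:,:,1]>.17)&(P[:,:,1]<.36)&(P[:,:,0]>.36)
Q=P[m];print('knob',len(Q),Q.min(0),Q.max(0),np.median(Q,0))
m=(abs(P[:,:,2]-.074)<.006)&(P[:,:,1]>.14)&(P[:,:,1]<.36)&(P[:,:,0]>.36)&(P[:,:,0]<.72)
Q=P[m];print('hatch lvl',len(Q),Q.min(0),Q.max(0),np.median(Q,0)); 
r=cv2.minAreaRect(Q[:,:2].astype(np.float32)*1000);print(r)
E
```

```text
t 2.52 tcp [0.5568 0.2384 0.3664] yax [ 0.021 -1.    -0.006] zax [ 0.     0.006 -1.   ] F [ 0.1 -0.1 -0.5] w 0.0933 q [-0.18  0.35 -0.43  1.68  0.15  1.14 -2.21]
knob 328 [0.43330809 0.2034373  0.08811253] [0.79271727 0.31032324 0.10998389] [0.45552942 0.2258503  0.09685752]
hatch lvl 5356 [0.42912811 0.14000501 0.06800154] [0.65292899 0.33929415 0.0798108 ] [0.5533045  0.22643184 0.07324739]
((542.42822265625, 235.08172607421875), (218.2788543701172, 197.6237335205078), 3.0049638748168945)
```

View pics/w2.png

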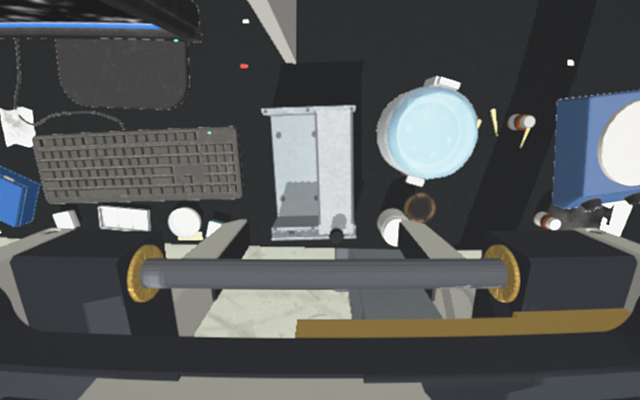

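```bash
python3 - <<'E'
from h import *
q=np.load('w2.npz');p,d,K,D,T=[q[k] for k in 'pdKDT'];P=cloud(d,K,D,T)
base=(P[:,:,1]>.165)&(P[:,:,1]<.36)&(P[:,:,0]>.40)&(P[:,:,0]<.68)
for lo,hi in((.068,.082),(.05,.105)):
    m=(base&(P[:,:,2]>lo)&(P[:,:,2]<hi)).astype(np.uint8)
    n,l,s,c=cv2.connectedComponentsWithStats(m);i=1+s[1:,4].argmax();Q=P[l==i]
    print(s[i],Q.min(0),Q.max(0),np.median(Q,0),cv2.minAreaRect(Q[:,:2].astype(np.float32)*1000))
    # right edge (min y) and left edges per x bin
    for x in np.arange(.43,.66,.02):
        B=Q[abs(Q[:,0]-x)<.006]
        if len(B): print(round(x,2),np.round(np.percentile(B[:,1],[1,99])*1000,1),end=' ')
    print()
m=base&(P[:,:,2]>.085)&(P[:,:,2]<.105)&(P[:,:,0]<.5);Q=P[m];print('knob',len(Q),Q.min(0),Q.max(0),Q.mean(0),np.median(Q,0))
g=cv2.cvtColor(p,cv2.COLOR_RGB2GRAY);c=p[95:250,250:410,::-1];cv2.imwrite('pics/w2c.png',cv2.resize(c,None,fx=5,fy=3.8,interpolation=cv2.INTER_CUBIC))
np.set_printoptions(linewidth=250)
print(g[226:248,322:350])
E
```

```text
[ 261  106   95  134 5290] [0.42912811 0.18227291 0.06800482] [0.65292899 0.33929415 0.07920353] [0.55375784 0.22629998 0.073257  ] ((541.0894775390625, 260.58489990234375), (218.2788543701172, 146.54718017578125), 3.0049638748168945)
0.43 [230.9 326.6] 0.45 [183.  325.7] 0.47 [189.3 247.5] 0.49 [190.4 247.8] 0.51 [191.3 249.9] 0.53 [192.2 250.1] 0.55 [193.  250.5] 0.57 [194.  252.4] 0.59 [194.8 252.7] 0.61 [195.8 254.6] 0.63 [196.6 254.9] 0.65 [194.4 335.8] 
[ 261  106   95  138 5988] [0.42912811 0.1821843  0.05001653] [0.65292899 0.33929415 0.09940616] [0.54139206 0.22818817 0.07318498] ((540.6719970703125, 260.5673522949219), (219.1099853515625, 146.5471954345703), 3.002577304840088)
0.43 [212.2 326.6] 0.45 [183.6 326.4] 0.47 [189.3 247.5] 0.49 [190.4 247.8] 0.51 [191.3 249.9] 0.53 [192.2 250.1] 0.55 [193.  250.5] 0.57 [194.  252.4] 0.59 [194.8 252.7] 0.61 [195.8 254.6] 0.63 [196.6 254.9] 0.65 [193.5 335.8] 
knob 187 [0.43330809 0.2034373  0.08506392] [0.45756178 0.22833679 0.09940616] [0.4466533  0.21654305 0.0954255 ] [0.44636684 0.21675401 0.09651501]
[[219 219 217 216 218 217 
[... 1804 characters left out ...]
  47  47]
 [ 49  49  49  48  46  45  49  48  50  50  52  57  57  60  60  59  58  56  53  49  48  49  49  47  45  50  49  46]
 [ 49  50  47  50  46  48  49  47  49  49  51  54  51  56  55  53  50  50  50  47  49  49  48  47  46  50  47  50]
 [ 48  48  48  47  47  49  49  49  49  49  49  51  49  48  52  49  48  46  50  47  47  48  50  49  49  48  47  49]
 [ 47  48  48  45  45  45  46  47  46  47  45  47  44  47  48  47  48  48  46  49  46  47  48  44  48  48  48  48]
 [ 42  41  40  42  42  41  44  42  44  43  44  42  45  43  45  45  44  46  45  46  45  46  45  46  46  48  47  46]
 [ 93  96  95  95  96  96  97  97  96  96  96  95  80  57  58  60  61  61  61  62  60  60  61  56  55  54  53  53]]
```

View pics/w2c.png

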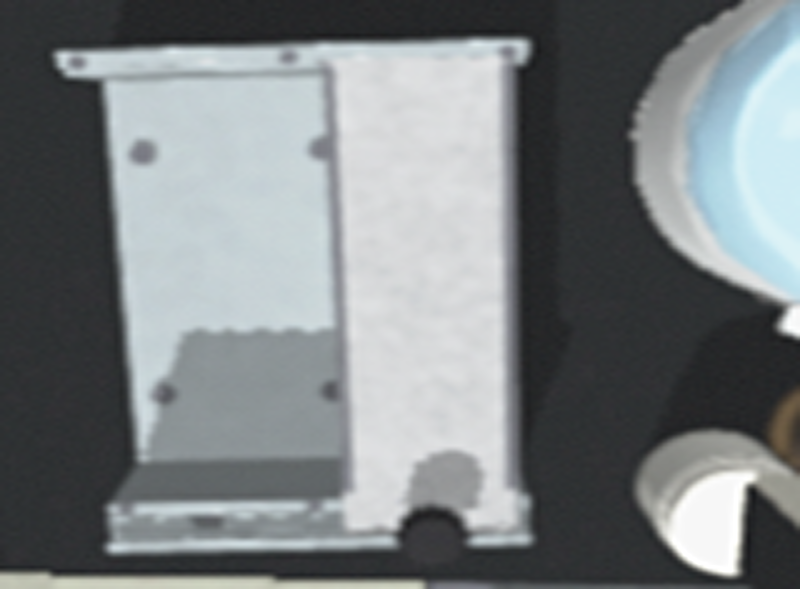

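The close-up shows the hatch shut, with the knob at its near end at (336,237) in the full image. The carrier fits at about (0.5484, 0.2219) with a yaw of 2.8°. I'll turn the tool half round, since joint 7 is near its limit, and go above the knob.

drive_tool(
  targets=[
    [-1, 0, -2, 0, 0, 10, 1],
    [-2, 0, -4, 0, 0, 20, 1],
    [-3, 0, -6, 0, 0, 30, 1],
    [-4, -1, -8, 0, 0, 40, 1],
    [-5, -1, -10, 0, 0, 50, 1],
    [-6, -1, -12, 0, 0, 60, 1],
    [-7, -1, -14, 0, 0, 70, 1],
    [-8, -2, -15, 0, 0, 80, 1],
    [-9, -2, -15, 0, 0, 90, 1],
    [-10, -2, -15, 0, 0, 100, 1],
    [-11.2, -2.2, -15, 0, 0, 110, 1],
    [-11.2, -2.2, -15, 0, 0, 120, 1],
  ],
)

```text
time_s: 4.08
ee_pos: [0.4449, 0.2113, 0.2172]
ee_rot: [-1.54, -2.737, 0.007]
wrist_force: [1.0, 0.5, -0.2]
width: 0.0928
```

drive_tool(
  targets=[
    [0, 0, 0, 0, 0, 10, 1],
    [0, 0, 0, 0, 0, 20, 1],
    [0, 0, 0, 0, 0, 30, 1],
    [0, 0, 0, 0, 0, 40, 1],
    [0, 0, 0, 0, 0, 50, 1],
    [0, 0, 0, 0, 0, 60, 1],
    [0, 0, 0, 0, 0, 60, 1],
  ],
)

```text
time_s: 4.95
ee_pos: [0.4453, 0.2097, 0.2169]
ee_rot: [-0.03, 3.141, -0.009]
wrist_force: [-0.4, -0.3, -0.1]
width: 0.0931
```

```bash
python3 - <<'E'
from h import *
st(); p,d,K,D,T=snap('wrist','w3.png'); np.savez('w3.npz',p=p,d=d,K=K,D=D,T=T);P=cloud(d,K,D,T)
b=(P[:,:,1]>.17)&(P[:,:,1]<.3)&(P[:,:,0]>.40)&(P[:,:,0]<.5)
m=b&(P[:,:,2]>.09)&(P[:,:,2]<.106);Q=P[m];print('knob',len(Q),Q.min(0),Q.max(0),Q.mean(0))
m=(P[:,:,1]>.15)&(P[:,:,1]<.3)&(abs(P[:,:,2]-.074)<.003)&(P[:,:,0]>.42)&(P[:,:,0]<.67)
Q=P[m];print(len(Q))
for x in np.arange(.45,.65,.02):
    B=Q[abs(Q[:,0]-x)<.004]
    if len(B): print(round(x,2),np.round(np.percentile(B[:,1],[1,99])*1000,1),end=' ')
E
```

```text
t 4.95 tcp [0.4453 0.2097 0.2169] yax [-0.019  1.    -0.006] zax [ 0.001 -0.006 -1.   ] F [-0.4 -0.3 -0.1] w 0.0931 q [ 0.28  0.59 -1.22  2.08  0.69  0.97  0.27]
knob 422 [0.43065033 0.20496232 0.0900538 ] [0.45625467 0.23000603 0.0998029 ] [0.44255639 0.21722998 0.09649475]
5341
0.45 [187.8 247.5] 0.47 [189.1 248.4] 0.49 [190.3 249.3] 0.51 [191.6 250.3] 0.53 [192.9 251.1] 0.59 [195.7 253. ] 0.61 [197.1 254. ]
```

View pics/w3.png

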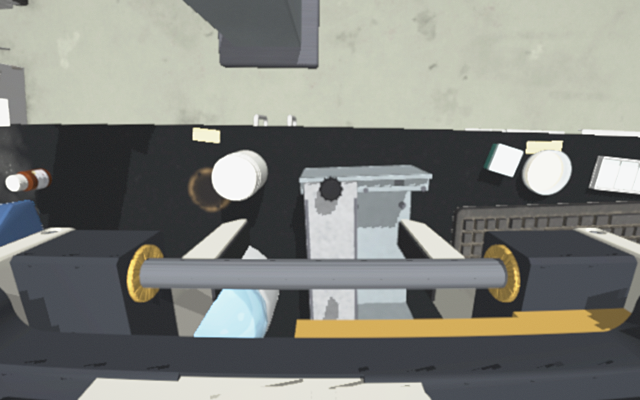

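The wrist view shows the knob at (330,187) measured at (0.4434, 0.2175), which agrees with the prediction. I'll descend, grip it and pull.

drive_tool(
  targets=[
    [-0.2, 0.7, -5, 0, 0, 1.7, 1],
    [-0.2, 0.7, -9, 0, 0, 1.7, 1],
    [-0.2, 0.7, -12, 0, 0, 1.7, 1],
    [-0.2, 0.7, -13.5, 0, 0, 1.7, 1],
    [-0.2, 0.7, -13.5, 0, 0, 1.7, 1],
    [-0.2, 0.7, -13.5, 0, 0, 1.7, 0.5],
    [-0.2, 0.7, -13.5, 0, 0, 1.7, 0],
    [-0.2, 0.7, -13.5, 0, 0, 1.7, 0],
    [-0.2, 0.7, -13.5, 0, 0, 1.7, 0],
    [-0.2, 0.7, -13.5, 0, 0, 1.7, 0],
  ],
  grip_force=40,
)

```text
time_s: 6.25
ee_pos: [0.4433, 0.217, 0.0822]
ee_rot: [-0.073, 3.139, -0.009]
wrist_force: [-0.3, 0.6, -0.3]
width: 0.0474
```

```bash
python3 -c "
from h import *
st()"
```

```text
t 6.25 tcp [0.4433 0.217  0.0822] yax [-0.046  0.999 -0.005] zax [ 0.001 -0.005 -1.   ] F [-0.3  0.6 -0.3] w 0.0474 q [ 0.09  0.75 -1.    2.2   0.99  0.76  0.02]
```

drive_tool(
  targets=[
    [0, 0, 0, 0, 0, 0, 0],
    [0, 0, 0, 0, 0, 0, 0],
    [0, 0, 0, 0, 0, 0, 0],
    [0, 0, 0, 0, 0, 0, 0],
    [0, 0, 0.4, 0, 0, 0, 0],
    [0, 0, 0.8, 0, 0, 0, 0],
    [0, 0, 1.2, 0, 0, 0, 0],
    [0, 0, 1.2, 0, 0, 0, 0],
  ],
)

```text
time_s: 7.25
ee_pos: [0.4434, 0.2169, 0.0943]
ee_rot: [-0.072, 3.139, -0.008]
wrist_force: [1.1, 1.3, -8.9]
width: 0.0227
```

drive_tool(
  targets=[
    [0, 0.8, 0, 0, 0, 0, 0],
    [-0.1, 1.7, 0, 0, 0, 0, 0],
    [-0.1, 2.6, 0, 0, 0, 0, 0],
    [-0.2, 3.5, 0, 0, 0, 0, 0],
    [-0.2, 4.4, 0, 0, 0, 0, 0],
    [-0.3, 5.3, 0, 0, 0, 0, 0],
    [-0.3, 6.2, 0, 0, 0, 0, 0],
    [-0.3, 7.0, 0, 0, 0, 0, 0],
    [-0.4, 7.5, 0, 0, 0, 0, 0],
    [-0.4, 7.8, 0, 0, 0, 0, 0],
    [-0.4, 7.9, 0, 0, 0, 0, 0],
  ],
)

```text
time_s: 8.62
ee_pos: [0.4393, 0.2948, 0.094]
ee_rot: [-0.072, 3.14, -0.012]
wrist_force: [1.3, -4.8, -8.4]
width: 0.0228
```

```bash
python3 -c "
from h import *
st()"
```

```text
t 8.62 tcp [0.4393 0.2948 0.094 ] yax [-0.046  0.999 -0.008] zax [ 0.001 -0.008 -1.   ] F [ 1.3 -4.8 -8.4] w 0.0228 q [-0.04  0.76 -1.02  2.11  0.94  0.83 -0.04]
```

drive_tool(
  targets=[
    [0, 0.1, 0, 0, 0, 0, 0],
    [0, 0.1, -0.6, 0, 0, 0, 0],
    [0, 0.1, -1.2, 0, 0, 0, 0],
    [0, 0.1, -1.2, 0, 0, 0, 0],
  ],
)

```text
time_s: 9.12
ee_pos: [0.4392, 0.2948, 0.0822]
ee_rot: [-0.071, 3.139, -0.015]
wrist_force: [-0.5, -6.1, -1.8]
width: 0.0232
```

```bash
python3 -c "
from h import *
st()"
```

```text
t 9.12 tcp [0.4392 0.2948 0.0822] yax [-0.045  0.999 -0.01 ] zax [ 0.002 -0.01  -1.   ] F [-0.5 -6.1 -1.8] w 0.0232 q [-0.06  0.78 -1.    2.12  0.96  0.81 -0.06]
```

drive_tool(
  targets=[
    [0, 0, 0, 0, 0, 0, 0.5],
    [0, 0, 0, 0, 0, 0, 0.5],
    [0, 0, 0, 0, 0, 0, 0.5],
    [0, 0, 4, 0, 0, 0, 0.6],
    [0, 0, 10, 0, 0, 0, 0.6],
    [5, -2, 15, 0, 0, 0, 0.43],
    [10, -4, 18, 0, 0, 0, 0.43],
    [15, -6, 18, 0, 0, 0, 0.43],
    [19, -7, 18, 0, 0, 0, 0.43],
    [19, -7, 18, 0, 0, 0, 0.43],
  ],
)

```text
time_s: 10.38
ee_pos: [0.632, 0.2231, 0.2614]
ee_rot: [-0.063, 3.14, -0.014]
wrist_force: [-1.1, -0.2, 0.4]
width: 0.0401
```

```bash
python3 - <<'E'
from h import *
st(); p,d,K,D,T=snap('wrist','w4.png'); np.savez('w4.npz',p=p,d=d,K=K,D=D,T=T);P=cloud(d,K,D,T)
b=(P[:,:,1]>.19)&(P[:,:,1]<.25)&(P[:,:,0]>.47)&(P[:,:,0]<.64)
m=b&(P[:,:,2]>.062)&(P[:,:,2]<.071);Q=P[m];print('bar',len(Q),Q.min(0),Q.max(0),Q.mean(0),cv2.minAreaRect(Q[:,:2].astype(np.float32)*1000))
m=(P[:,:,1]>.15)&(P[:,:,1]<.29)&(abs(P[:,:,2]-.056)<.003)&(P[:,:,0]>.42)&(P[:,:,0]<.67);Q=P[m];print('plate',len(Q),Q.min(0),Q.max(0),cv2.minAreaRect(Q[:,:2].astype(np.float32)*1000))
m=(P[:,:,1]>.26)&(P[:,:,1]<.33)&(P[:,:,2]>.09)&(P[:,:,2]<.11)&(P[:,:,0]>.42)&(P[:,:,0]<.47);Q=P[m];print('knob',len(Q),Q.min(0),Q.max(0))
E
```

```text
t 10.38 tcp [0.632  0.2231 0.2614] yax [-0.04   0.999 -0.009] zax [ 0.001 -0.009 -1.   ] F [-1.1 -0.2  0.4] w 0.0401 q [ 0.22  0.74 -1.14  1.64  0.71  1.24  0.54]
bar 560 [0.51420205 0.21569223 0.0636686 ] [0.58211202 0.22964787 0.07003118] [0.54708907 0.2226743  0.06718018] ((548.19287109375, 222.51771545410156), (67.83828735351562, 11.179179191589355), 2.6268794536590576)
plate 5792 [0.43858604 0.18440638 0.05301163] [0.64485418 0.27683544 0.05898421] ((540.705810546875, 230.25942993164062), (205.0125732421875, 82.89859771728516), 2.9353630542755127)
knob 448 [0.43280224 0.28168098 0.09020251] [0.45376551 0.30791605 0.09937648]
```

View pics/w4.png

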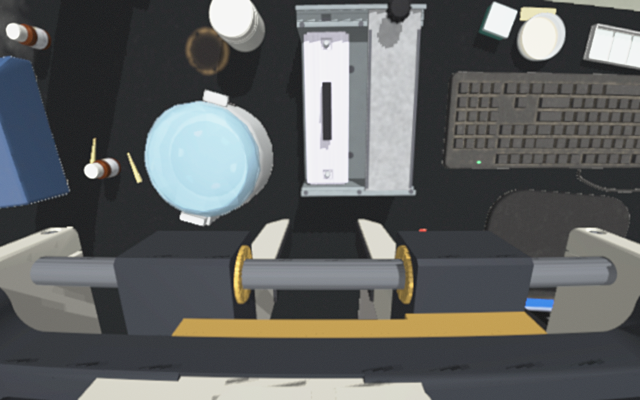

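The wrist view shows the hatch open, with its knob at (400,10). The plate with its black bar at (327,112) is uncovered. The bar is at (0.5482, 0.2225), turned 2.7°, as expected. Next I grasp the bar.

drive_tool(
  targets=[
    [-4, 0, -5, 0.5, 0, 0.4, 0.43],
    [-8.4, 0, -10, 0.5, 0, 0.4, 0.43],
    [-8.4, 0, -15, 0.5, 0, 0.4, 0.43],
    [-8.4, 0, -18.5, 0.5, 0, 0.4, 0.43],
    [-8.4, 0, -20.2, 0.5, 0, 0.4, 0.43],
    [-8.4, 0, -20.2, 0.5, 0, 0.4, 0],
    [-8.4, 0, -20.2, 0.5, 0, 0.4, 0],
    [-8.4, 0, -20.2, 0.5, 0, 0.4, 0],
    [-8.4, 0, -20.2, 0.5, 0, 0.4, 0],
    [-8.4, 0, -20.2, 0.5, 0, 0.4, 0],
  ],
  grip_force=40,
)

```text
time_s: 11.68
ee_pos: [0.5464, 0.2242, 0.0608]
ee_rot: [-0.078, 3.138, -0.001]
wrist_force: [-0.0, -2.8, 7.2]
width: 0.0115
```

```bash
python3 -c "
from h import *
st()"
```

```text
t 11.68 tcp [0.5464 0.2242 0.0608] yax [-0.05   0.999 -0.   ] zax [ 0.003 -0.    -1.   ] F [-0.  -2.8  7.2] w 0.0115 q [ 0.12  0.86 -0.98  1.99  0.98  0.86  0.2 ]
```

drive_tool(
  targets=[
    [0, 0, 0.3, 0, 0, 0, 0],
    [0, 0, 1.2, 0, 0, 0, 0],
    [0, 0, 3, 0, 0, 0, 0],
    [0, 0, 7, 0, 0, 0, 0],
    [0, 0, 12, 0, 0, 0, 0],
    [0, 0, 14, 0, 0, 0, 0],
    [0, 0, 14, 0, 0, 0, 0],
  ],
)

```text
time_s: 12.55
ee_pos: [0.5469, 0.2243, 0.2022]
ee_rot: [-0.077, 3.136, 0.0]
wrist_force: [0.8, 0.0, -2.4]
width: 0.0114
```

```bash
python3 -c "
from h import *
st()"
```

```text
t 12.55 tcp [0.5469 0.2243 0.2022] yax [-0.049  0.999 -0.   ] zax [ 0.005  0.    -1.   ] F [ 0.8  0.  -2.4] w 0.0114 q [ 0.23  0.7  -1.14  1.89  0.75  1.05  0.39]
```

drive_tool(
  targets=[
    [-1, -2, 0, 0, 0, -8, 0],
    [-2, -4, 0, 0, 0, -16, 0],
    [-3, -7, 0, 0, 0, -24, 0],
    [-4, -10, 0, 0, 0, -32, 0],
    [-5, -13, 0, 0, 0, -40, 0],
    [-6, -16, 0, 0, 0, -48, 0],
    [-7, -19, 0, 0, 0, -57, 0],
    [-7.2, -22, 0, 0, 0, -66, 0],
    [-7.2, -25, 0, 0, 0, -75, 0],
    [-7.2, -28.4, 0, 0, 0, -84, 0],
    [-7.2, -28.4, 0, 0, 0, -92.8, 0],
    [-7.2, -28.4, 0, 0, 0, -92.8, 0],
  ],
)

```text
time_s: 14.05
ee_pos: [0.4741, -0.0601, 0.2011]
ee_rot: [2.219, 2.221, -0.008]
wrist_force: [-0.0, -0.0, -1.4]
width: 0.0112
```

```bash
python3 -c "
from h import *
st()"
```

```text
t 14.05 tcp [ 0.4741 -0.0601  0.2011] yax [ 1.     0.001 -0.002] zax [-0.002 -0.005 -1.   ] F [-0.  -0.  -1.4] w 0.0112 q [ 0.6   0.43 -0.79  2.14  0.45  0.75 -0.49]
```

drive_tool(
  targets=[
    [0, 0, -5, 0, 0, 0, 0],
    [0, 0, -10, 0, 0, 0, 0],
    [0, 0, -14, 0, 0, 0, 0],
    [0, 0, -17, 0, 0, 0, 0],
    [0, 0, -18.3, 0, 0, 0, 0],
    [0, 0, -18.8, 0, 0, 0, 0],
    [0, 0, -19.2, 0, 0, 0, 0],
    [0, 0, -19.2, 0, 0, 0, 0],
  ],
)

```text
time_s: 15.05
ee_pos: [0.4741, -0.06, 0.0093]
ee_rot: [2.218, 2.222, -0.007]
wrist_force: [0.2, 0.2, -1.9]
width: 0.0116
```

```bash
python3 -c "
from h import *
st()"
```

```text
t 15.05 tcp [ 0.4741 -0.06    0.0093] yax [ 1.     0.002 -0.002] zax [-0.002 -0.005 -1.   ] F [ 0.2  0.2 -1.9] w 0.0116 q [ 0.27  0.7  -0.38  2.29  0.94  0.31 -0.95]
```

drive_tool(
  targets=[
    [0, 0, -0.15, 0, 0, 0, 0],
    [0, 0, -0.15, 0, 0, 0, 0.1],
    [0, 0, -0.15, 0, 0, 0, 0.3],
    [0, 0, -0.1, 0, 0, 0, 0.4],
    [0, 0, 0.5, 0, 0, 0, 0.4],
    [0, 0, 4, 0, 0, 0, 0.5],
    [1, -2, 10, 0, 0, 10, 0.5],
    [3, -4, 16, 0, 0, 20, 0.5],
    [5, -6, 20, 0, 0, 30, 0.5],
    [7, -8, 22, 0, 0, 40, 0.5],
    [8, -8, 22, 0, 0, 50, 0.5],
    [8, -8, 22, 0, 0, 60, 0.5],
  ],
)

```text
time_s: 16.55
ee_pos: [0.5545, -0.1406, 0.23]
ee_rot: [0.802, 3.032, -0.004]
wrist_force: [0.2, -0.1, -0.5]
width: 0.0462
```

drive_tool(
  targets=[
    [0, 0, 0, 0, 0, 10, 0.5],
    [0, 0, 0, 0, 0, 20, 0.5],
    [0, 0, 0, 0, 0, 30, 0.5],
    [0, 0, 0, 0, 0, 30, 0.5],
  ],
)

```text
time_s: 17.05
ee_pos: [0.5541, -0.1408, 0.23]
ee_rot: [-0.009, 3.137, -0.001]
wrist_force: [1.3, -0.2, -0.9]
width: 0.0464
```

```bash
cat >> h.py <<'E'
def vials(p,d,K,D,T):
    P=cloud(d,K,D,T)
    m=((P[:,:,2]>.041)&(P[:,:,2]<.052)&(p.min(2)>140)&(P[:,:,0]>.38)&(P[:,:,0]<.72)&(P[:,:,1]>-.45)&(P[:,:,1]<.4)).astype(np.uint8)
    n,l,s,c=cv2.connectedComponentsWithStats(m)
    for i in range(1,n):
        if s[i,4]>15:
            Q=P[l==i];print('cap',s[i],np.round(Q.min(0),4),np.round(Q.max(0),4),np.round(np.median(Q,0),4))
def plate(d,K,D,T,x,y,zb,r=.06):
    P=cloud(d,K,D,T);m=(abs(P[:,:,0]-x)<r)&(abs(P[:,:,1]-y)<r)&(P[:,:,2]>zb+.0115)&(P[:,:,2]<zb+.02);Q=P[m]
    if len(Q)>20: print('bar',len(Q),np.round(Q.mean(0),4),cv2.minAreaRect(Q[:,:2].astype(np.float32)*1000))
E
python3 - <<'E'
from h import *
st(); a=snap('wrist','w5.png');vials(*a);plate(*a[1:],.474,-.06,0)
a=snap('top');print('top');vials(*a);plate(*a[1:],.474,-.06,0)
E
```

```text
t 17.05 tcp [ 0.5541 -0.1408  0.23  ] yax [-0.006  1.    -0.   ] zax [ 0.005 -0.    -1.   ] F [ 1.3 -0.2 -0.9] w 0.0464 q [ 0.92  0.68 -1.22  1.9   0.73  1.09  0.98]
cap [506  64  24  25 118] [0.4137 0.0756 0.0419] [0.4425 0.1007 0.0518] [0.4267 0.0817 0.0463]
cap [270  89  16  17 219] [ 0.4463 -0.2044  0.0417] [ 0.4647 -0.1862  0.0463] [ 0.4554 -0.1949  0.0437]
cap [596 103  38  21 517] [0.4546 0.1933 0.0486] [0.4799 0.2422 0.052 ] [0.4662 0.2138 0.0511]
cap [435 170  70  33 250] [0.541  0.0043 0.0411] [0.5823 0.0879 0.052 ] [0.5541 0.0267 0.0465]
cap [118 189  16  12  69] [ 0.569  -0.4044  0.0412] [ 0.5829 -0.3894  0.0518] [ 0.5744 -0.394   0.0461]
cap [576 226  34   7  68] [0.6172 0.2081 0.0411] [0.6234 0.2506 0.0518] [0.6183 0.2393 0.0452]
cap [340 234  14  14 169] [ 0.6285 -0.1176  0.041 ] [ 0.6476 -0.0999  0.0455] [ 0.6377 -0.1083  0.0436]
bar 529 [ 0.4738 -0.0629  0.0151] ((473.7528381347656, -62.7010498046875), (11.503836631774902, 68.55217742919922), 0.6855325698852539)
top
cap [273 162  14   8  42] [0.6186 0.2052 0.0417] [0.6429 0.2492 0.0519] [0.6227 0.2322 0.0506]
cap [283 210   6   7  17] [0.4614 0.1944 0.0437] [0.4812 0.2108 0.0516] [0.4722 0.2006 0.0505]
cap [404 217   6   5  26] [ 0.4512 -0.2036  0.0413] [ 0.4651 -0.1857  0.0504] [ 0.4579 -0.1945  0.0446]
bar 75 [ 0.475  -0.0603  0.0162] ((466.228759765625, -54.39736557006836), (75.72427368164062, 47.44417190551758), 75.54707336425781)
```

View pics/w5.png

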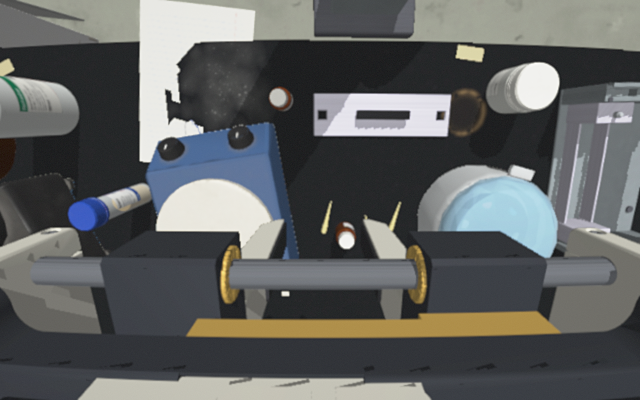

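The wrist view shows the plate lying flat, with its bar at (382,115). The vials are at (281,98), measured (0.4555,-0.195), and (347,236), measured (0.638,-0.1085). No other vial is in sight. I'll take the rear vial first, with the jaws along x so the gripper body stays off the hotplate.

drive_tool(
  targets=[
    [1, 1, 0, 0, 0, -10, 0.5],
    [3, 2, 0, 0, 0, -20, 0.5],
    [5, 3.2, 0, 0, 0, -30, 0.5],
    [8.4, 3.2, 0, 0, 0, -40, 0.5],
    [8.4, 3.2, 0, 0, 0, -50, 0.5],
    [8.4, 3.2, 0, 0, 0, -60, 0.5],
    [8.4, 3.2, -2, 0, 0, -70, 0.5],
    [8.4, 3.2, -5, 0, 0, -80, 0.5],
    [8.4, 3.2, -8, 0, 0, -90, 0.5],
    [8.4, 3.2, -12, 0, 0, -90, 0.5],
    [8.4, 3.2, -12, 0, 0, -90, 0.5],
  ],
)

```text
time_s: 18.52
ee_pos: [0.6366, -0.1085, 0.1082]
ee_rot: [-2.22, -2.223, 0.011]
wrist_force: [0.5, -0.4, 0.9]
width: 0.0467
```

```bash
python3 - <<'E'
from h import *
st(); a=snap('wrist');vials(*a)
E
```

```text
t 18.52 tcp [ 0.6366 -0.1085  0.1082] yax [ 1.     0.001 -0.005] zax [-0.005 -0.005 -1.   ] F [ 0.5 -0.4  0.9] w 0.0467 q [ 0.5   0.72 -0.67  1.85  0.61  0.8  -0.49]
cap [384   8   6  13  26] [0.6792 0.0337 0.0418] [0.6821 0.0403 0.0518] [0.6813 0.0357 0.0475]
cap [388  16  17   9  80] [0.683  0.0305 0.0412] [0.6935 0.0342 0.052 ] [0.688  0.032  0.0475]
cap [235  25 145  49 403] [ 0.5699 -0.0038  0.0411] [0.6771 0.0308 0.052 ] [0.6294 0.0017 0.0468]
cap [316 193  24  24 434] [ 0.6295 -0.1185  0.0411] [ 0.6492 -0.0982  0.0454] [ 0.6397 -0.1081  0.0435]
```

drive_tool(
  targets=[
    [0.2, 0, -3, 0, 0, 0, 0.5],
    [0.2, 0, -6, 0, 0, 0, 0.5],
    [0.2, 0, -7.8, 0, 0, 0, 0.5],
    [0.2, 0, -7.8, 0, 0, 0, 0],
    [0.2, 0, -7.8, 0, 0, 0, 0],
    [0.2, 0, -7.8, 0, 0, 0, 0],
    [0.2, 0, -7.8, 0, 0, 0, 0],
    [0.2, 0, -7.8, 0, 0, 0, 0],
  ],
  grip_force=30,
)

```text
time_s: 19.58
ee_pos: [0.6406, -0.1083, 0.0333]
ee_rot: [2.217, 2.221, -0.007]
wrist_force: [-1.5, -0.0, 6.7]
width: 0.0255
```

```bash
python3 -c "
from h import *
st()"
```

```text
t 19.57 tcp [ 0.6406 -0.1083  0.0333] yax [ 1.     0.002 -0.001] zax [-0.001 -0.005 -1.   ] F [-1.5 -0.   6.7] w 0.0255 q [ 0.45  0.81 -0.59  1.88  0.71  0.67 -0.57]
```

drive_tool(
  targets=[
    [0, 0, 1, 0, 0, 0, 0],
    [0, 0, 5, 0, 0, 0, 0],
    [0, 0, 11, 0, 0, 0, 0],
    [0, 0, 17, 0, 0, 0, 0],
    [-1, 4, 17, 0, 0, 10, 0],
    [-2, 8, 17, 0, 0, 20, 0],
    [-3, 12, 17, 0, 0, 30, 0],
    [-4, 16, 17, 0, 0, 40, 0],
    [-5, 20, 17, 0, 0, 50, 0],
    [-6, 24, 17, 0, 0, 60, 0],
    [-6.7, 28, 17, 0, 0, 70, 0],
    [-6.7, 33.2, 17, 0, 0, 80, 0],
  ],
)

```text
time_s: 21.08
ee_pos: [0.5733, 0.2237, 0.2038]
ee_rot: [0.264, 3.125, -0.004]
wrist_force: [1.4, 0.8, -0.2]
width: 0.0255
```

drive_tool(
  targets=[
    [0, 0, 0, 0, 0, 9, 0],
    [0, 0, 0, 0, 0, 13, 0],
    [0, 0, 0, 0, 0, 13, 0],
  ],
)

```text
time_s: 21.45
ee_pos: [0.5732, 0.2236, 0.2041]
ee_rot: [-0.091, 3.135, -0.003]
wrist_force: [0.7, 0.1, -1.6]
width: 0.0256
```

```bash
python3 - <<'E'
from h import *
st(); a=snap('wrist','w6.png');plate(*a[1:],.474,-.06,0);P=cloud(*a[1:])
b=(P[:,:,1]>.19)&(P[:,:,1]<.26)&(P[:,:,0]>.44)&(P[:,:,0]<.66)
m=b&(P[:,:,2]>.020)&(P[:,:,2]<.032);Q=P[m];print('walls',len(Q))
if len(Q):
  for x in np.arange(.48,.6,.02):
    B=Q[abs(Q[:,0]-x)<.006]
    if len(B)>3: print(round(x,2),np.round(np.sort(B[:,1])[[0,len(B)//4,len(B)//2,3*len(B)//4,-1]]*1000,1))
a=snap('top');plate(*a[1:],.474,-.06,0)
E
```

```text
t 21.45 tcp [0.5732 0.2236 0.2041] yax [-0.058  0.998 -0.002] zax [ 0.006 -0.002 -1.   ] F [ 0.7  0.1 -1.6] w 0.0256 q [ 0.23  0.74 -1.15  1.83  0.77  1.09  0.42]
bar 570 [ 0.4738 -0.0614  0.015 ] ((473.76141357421875, -62.2156982421875), (69.84650421142578, 13.032064437866211), 89.58013916015625)
walls 650
0.48 [195.9 203.  221.4 238.9 242. ]
0.5 [198.8 200.3 239.2 240.5 242. ]
0.52 [199.7 201.1 202.6 241.9 243.6]
0.54 [200.6 201.9 203.3 242.4 243.7]
0.56 [201.5 203.  204.5 243.6 245.3]
0.58 [202.2 203.8 243.4 244.9 246.7]
bar 68 [ 0.4753 -0.064   0.0162] ((475.0171813964844, -62.12728500366211), (10.786256790161133, 68.16570281982422), 0.5795766711235046)
```

View pics/w6.png

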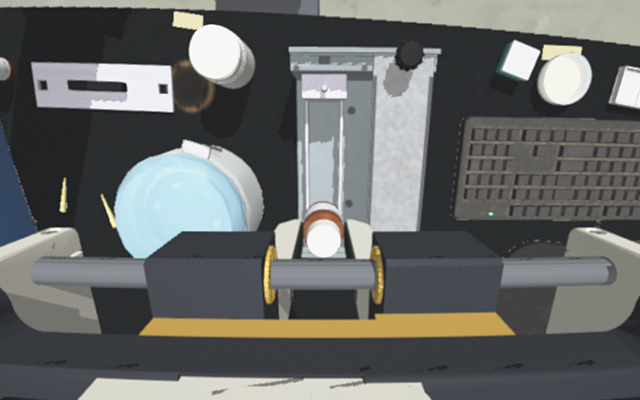

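The vial is held between the jaws at (323,235), above the empty channel. The wall midline measures y = 0.224 and the TCP is at 0.2236, so I'll lower it.

drive_tool(
  targets=[
    [0, 0, -5, 0, 0, -0.5, 0],
    [0, 0, -10, 0, 0, -0.5, 0],
    [0, 0, -14, 0, 0, -0.5, 0],
    [0, 0, -16, 0, 0, -0.5, 0],
    [0, 0, -16.4, 0, 0, -0.5, 0],
    [0, 0, -16.6, 0, 0, -0.5, 0],
    [0, 0, -16.8, 0, 0, -0.5, 0],
    [0, 0, -16.8, 0, 0, -0.5, 0],
  ],
)

```text
time_s: 22.55
ee_pos: [0.5741, 0.2238, 0.0373]
ee_rot: [-0.074, 3.133, -0.002]
wrist_force: [0.9, -0.8, 5.7]
width: 0.0256
```

```bash
python3 -c "
from h import *
st()"
```

```text
t 22.55 tcp [0.5741 0.2238 0.0373] yax [-0.047  0.999 -0.002] zax [ 0.008 -0.001 -1.   ] F [ 0.9 -0.8  5.7] w 0.0256 q [ 0.12  0.91 -0.96  1.95  1.03  0.87  0.21]
```

drive_tool(
  targets=[
    [0, 0, 0, 0, 0, 0, 0.43],
    [0, 0, 0, 0, 0, 0, 0.43],
    [0, 0, 0, 0, 0, 0, 0.43],
    [0, 0, 2, 0, 0, 0, 0.43],
    [0, 0, 8, 0, 0, 0, 0.43],
    [0, 0, 14, 0, 0, 0, 0.5],
    [-2, -4, 17, 0, 0, 0, 0.5],
    [-4, -10, 17, 0, 0, 0, 0.5],
    [-6, -16, 17, 0, 0, 0, 0.5],
    [-8, -22, 17, 0, 0, 0, 0.5],
    [-10, -28, 17, 0, 0, 0, 0.5],
    [-11, -34, 15, 0, 0, 0, 0.5],
  ],
)

```text
time_s: 24.05
ee_pos: [0.4645, -0.1138, 0.1905]
ee_rot: [-0.075, 3.13, -0.006]
wrist_force: [0.8, -0.3, 0.2]
width: 0.0467
```

drive_tool(
  targets=[
    [-0.5, -4, 0, 0, 0, 0, 0.5],
    [-1, -7.9, -2, 0, 0, 0, 0.5],
    [-1, -7.9, -5, 0, 0, 0, 0.5],
    [-1, -7.9, -8, 0, 0, 0, 0.5],
    [-1, -7.9, -8, 0, 0, 0, 0.5],
  ],
)

```text
time_s: 24.68
ee_pos: [0.4537, -0.1925, 0.1102]
ee_rot: [-0.076, 3.132, -0.005]
wrist_force: [-0.4, 0.4, -0.1]
width: 0.0464
```

```bash
python3 - <<'E'
from h import *
st(); a=snap('wrist');vials(*a)
E
```

```text
t 24.68 tcp [ 0.4537 -0.1925  0.1102] yax [-0.048  0.999 -0.003] zax [ 0.009 -0.003 -1.   ] F [-0.4  0.4 -0.1] w 0.0464 q [ 1.01  0.73 -1.09  2.19  0.95  0.82  0.91]
cap [625 181  15  45 200] [0.4189 0.0764 0.0412] [0.4588 0.0864 0.0507] [0.4309 0.0797 0.046 ]
cap [309 196  22  21 378] [ 0.4457 -0.2045  0.0414] [ 0.4644 -0.1863  0.0453] [ 0.4551 -0.1953  0.0435]
cap [ 96 307  16  19 154] [ 0.5686 -0.4092  0.041 ] [ 0.5827 -0.3906  0.052 ] [ 0.5713 -0.3984  0.048 ]
cap [539 307  13  13  86] [0.548  0.0253 0.041 ] [0.5557 0.0369 0.0518] [0.5527 0.0291 0.0447]
```

drive_tool(
  targets=[
    [0.1, -0.3, -3, 0, 0.5, 0, 0.5],
    [0.1, -0.3, -6, 0, 0.5, 0, 0.5],
    [0.1, -0.3, -7.9, 0, 0.5, 0, 0.5],
    [0.1, -0.3, -7.9, 0, 0.5, 0, 0],
    [0.1, -0.3, -7.9, 0, 0.5, 0, 0],
    [0.1, -0.3, -7.9, 0, 0.5, 0, 0],
    [0.1, -0.3, -7.9, 0, 0.5, 0, 0],
    [0.1, -0.3, -7.9, 0, 0.5, 0, 0],
  ],
)

```text
time_s: 25.72
ee_pos: [0.4564, -0.1955, 0.0335]
ee_rot: [-0.076, 3.137, -0.007]
wrist_force: [0.2, -0.3, 8.5]
width: 0.0255
```

drive_tool(
  targets=[
    [0, 0, 1, 0, 0, 0, 0],
    [0, 0, 5, 0, 0, 0, 0],
    [0, 0, 11, 0, 0, 0, 0],
    [0, 1, 17, 0, 0, 0, 0],
    [0.5, 6, 17, 0, 0, 0, 0],
    [1, 12, 17, 0, 0, 0, 0],
    [2, 18, 17, 0, 0, 0, 0],
    [3, 24, 17, 0, 0, 0, 0],
    [4, 30, 17, 0, 0, 0, 0],
    [5.5, 36, 17, 0, 0, 0, 0],
    [6.9, 41.7, 17, 0, 0, 0, 0],
    [6.9, 41.7, 17, 0, 0, 0, 0],
  ],
)

```text
time_s: 27.22
ee_pos: [0.5247, 0.2273, 0.2049]
ee_rot: [-0.087, 3.136, -0.0]
wrist_force: [-0.8, 0.1, -1.5]
width: 0.0254
```

```bash
python3 - <<'E'
from h import *
st(); a=snap('top');vials(*a);plate(*a[1:],.474,-.06,0)
E
```

```text
t 27.23 tcp [0.5247 0.2273 0.2049] yax [-0.055  0.998 -0.   ] zax [ 0.004  0.    -1.   ] F [-0.8  0.1 -1.5] w 0.0254 q [ 0.2   0.65 -1.1   1.93  0.7   1.    0.4 ]
bar 73 [ 0.4746 -0.0616  0.0164] ((470.7350158691406, -62.50312042236328), (20.0592098236084, 107.79707336425781), 2.2235913276672363)
```

drive_tool(
  targets=[
    [-0.1, -0.55, -5, 0, 0, -0.4, 0],
    [-0.1, -0.55, -10, 0, 0, -0.4, 0],
    [-0.1, -0.55, -13.5, 0, 0, -0.4, 0],
    [-0.1, -0.55, -13.5, 0, 0, -0.4, 0],
  ],
)

```text
time_s: 27.78
ee_pos: [0.5223, 0.2162, 0.0678]
ee_rot: [0.071, -3.14, 0.008]
wrist_force: [-0.1, -0.3, -0.3]
width: 0.025
```

```bash
python3 -c "
from h import *
st()"
```

```text
t 27.77 tcp [0.5223 0.2162 0.0678] yax [-0.045  0.999 -0.005] zax [-0.    -0.005 -1.   ] F [-0.1 -0.3 -0.3] w 0.025 q [ 0.1   0.8  -0.92  2.05  0.94  0.79  0.2 ]
```

drive_tool(
  targets=[
    [0, 0.5, 0.3, 0, 0, 0, 0],
    [0, 0.5, 0.3, 0, 0, 0, 0],
    [0, 0.5, 0.3, 0, 0, 0, 0],
  ],
)

```text
time_s: 28.15
ee_pos: [0.5229, 0.2212, 0.072]
ee_rot: [-0.07, 3.139, -0.007]
wrist_force: [-0.2, 0.3, -1.2]
width: 0.0254
```

```bash
python3 - <<'E'
from h import *
st(); a=snap('wrist','w7.png');vials(*a);P=cloud(*a[1:]);p=a[0]
m=(p.min(2)>140)&(P[:,:,2]>.06)&(P[:,:,2]<.1)&(abs(P[:,:,0]-.523)<.03)&(abs(P[:,:,1]-.22)<.03);Q=P[m];print(len(Q),Q.min(0),Q.max(0)) if m.any() else 0
E
```

```text
t 28.15 tcp [0.5229 0.2212 0.072 ] yax [-0.045  0.999 -0.005] zax [ 0.001 -0.005 -1.   ] F [-0.2  0.3 -1.2] w 0.0254 q [ 0.09  0.8  -0.93  2.04  0.93  0.8   0.2 ]
cap [154  50  42  67 508] [0.4139 0.1111 0.0411] [0.4542 0.1326 0.052 ] [0.4329 0.1298 0.046 ]
cap [ 285  122   74   38 2379] [0.4535 0.1939 0.0487] [0.4795 0.2426 0.052 ] [0.4657 0.2181 0.0511]
cap [332 204  10  10  25] [0.5093 0.227  0.0412] [0.5154 0.2337 0.0519] [0.5111 0.2302 0.049 ]
cap [ 98 227  70  22 597] [0.5349 0.0506 0.0412] [0.5483 0.1063 0.052 ] [0.5412 0.0844 0.0476]
cap [ 80 237  12   6  33] [0.5431 0.0366 0.0411] [0.5491 0.0531 0.052 ] [0.5463 0.0438 0.0475]
cap [311 290  25   8 148] [0.5771 0.2147 0.0463] [0.5842 0.2329 0.0491] [0.5799 0.224  0.0476]
1735 [0.51103894 0.1944351  0.06612876] [0.5312995  0.24841135 0.09997854]
```

View pics/w7.png

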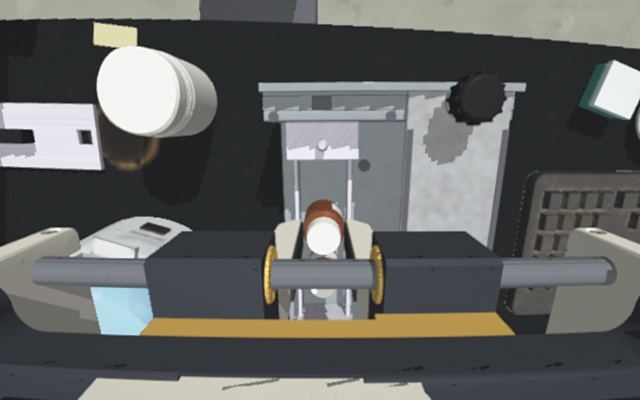

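The second vial is held upright at (323,235). The first stands in the channel behind it, with its cap at (323,290). I'll lower the second one.

drive_tool(
  targets=[
    [0, 0, -1, 0, 0, 0, 0],
    [0, 0, -2, 0, 0, 0, 0],
    [0, 0, -2.8, 0, 0, 0, 0],
    [0, 0, -3.2, 0, 0, 0, 0],
    [0, 0, -3.5, 0, 0, 0, 0],
    [0, 0, -3.5, 0, 0, 0, 0],
  ],
)

```text
time_s: 28.95
ee_pos: [0.5228, 0.2213, 0.0376]
ee_rot: [-0.07, 3.139, -0.009]
wrist_force: [-2.0, -2.1, 10.2]
width: 0.0255
```

```bash
python3 -c "
from h import *
st()"
```

```text
t 28.95 tcp [0.5228 0.2213 0.0376] yax [-0.045  0.999 -0.006] zax [ 0.002 -0.006 -1.   ] F [-2.  -2.1 10.2] w 0.0255 q [ 0.06  0.84 -0.88  2.06  1.    0.75  0.15]
```

drive_tool(
  targets=[
    [0, 0, -0.05, 0, 0, 0, 0.43],
    [0, 0, -0.05, 0, 0, 0, 0.43],
    [0, 0, 0, 0, 0, 0, 0.43],
    [0, 0, 2, 0, 0, 0, 0.43],
    [0, 0, 8, 0, 0, 0, 0.43],
    [2, 0, 14, 0, 0, 0, 0.43],
    [6, 0, 20, 0, 0, 0, 0.43],
    [10.9, 0, 22, 0, 0, 0, 0.43],
    [10.9, 0, 22, 0, 0, 0, 0.43],
  ],
)

```text
time_s: 30.08
ee_pos: [0.6358, 0.2208, 0.2593]
ee_rot: [-0.063, 3.135, -0.005]
wrist_force: [-0.2, 0.2, -0.3]
width: 0.0401
```

```bash
python3 - <<'E'
from h import *
st(); a=snap('wrist','w8.png');np.savez('w8.npz',**dict(zip('pdKDT',a)));P=cloud(*a[1:]);p=a[0]
m=((p.min(2)>140)&(P[:,:,2]>.044)&(P[:,:,2]<.056)&(abs(P[:,:,0]-.55)<.07)&(abs(P[:,:,1]-.222)<.02)).astype(np.uint8)
n,l,s,c=cv2.connectedComponentsWithStats(m)
for i in range(1,n):
    if s[i,4]>10: Q=P[l==i];print(s[i],Q.min(0),Q.max(0))
# pins: z>.054 near blocks
for x in(.4684,.6282):
    m=(abs(P[:,:,0]-x)<.012)&(abs(P[:,:,1]-.222)<.02)&(P[:,:,2]>.055)&(P[:,:,2]<.064);Q=P[m];print('pin',len(Q),Q.mean(0),Q.min(0),Q.max(0))
plate(*a[1:],.474,-.06,0)
E
```

```text
t 30.07 tcp [0.6358 0.2208 0.2593] yax [-0.04   0.999 -0.003] zax [ 0.006 -0.003 -1.   ] F [-0.2  0.2 -0.3] w 0.0401 q [ 0.2   0.71 -1.07  1.65  0.67  1.19  0.58]
[320  78  16  17 216] [0.51164013 0.21181262 0.04516446] [0.53116668 0.23101086 0.05048165]
[320 122  16  15 185] [0.56549393 0.21378349 0.04449354] [0.58364672 0.23361569 0.0502059 ]
[311 162  29   3  46] [0.61737943 0.20364111 0.04419066] [0.61994691 0.24111855 0.05209196]
pin 42 [0.469081   0.21881412 0.0576061 ] [0.46458197 0.21476417 0.0550486 ] [0.47262797 0.22208944 0.06054341]
pin 27 [0.62768039 0.22691388 0.0582094 ] [0.62414769 0.22384906 0.05523362] [0.63088377 0.23052541 0.06036399]
bar 486 [ 0.4741 -0.0604  0.015 ] ((474.2034912109375, -61.7984619140625), (12.72836685180664, 71.78707122802734), 0.5193182229995728)
```

View pics/w8.png

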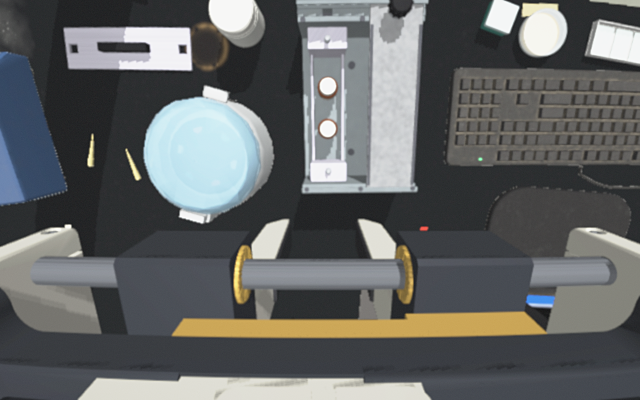

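Both vials stand upright in the channel, at (327,87) and (327,128), with cap tops near z = 0.049. The pin midpoint is (0.5483, 0.2228), turned 3.0°. The plate still lies where I put it. I'll go back for it.

drive_tool(
  targets=[
    [-1, -2, 0, 0, 0, -10, 0.4],
    [-3, -5, 0, 0, 0, -20, 0.4],
    [-5, -8, 0, 0, 0, -30, 0.4],
    [-7, -11, 0, 0, 0, -40, 0.4],
    [-9, -14, 0, 0, 0, -50, 0.4],
    [-11, -17, 0, 0, 0, -60, 0.4],
    [-13, -20, -2, 0, 0, -70, 0.4],
    [-15, -23, -5, 0, 0, -80, 0.4],
    [-16.2, -26, -8, 0, 0, -90, 0.4],
    [-16.2, -28.3, -10, 0, 0, -92, 0.4],
    [-16.2, -28.3, -10, 0, 0, -92, 0.4],
  ],
)

```text
time_s: 31.5
ee_pos: [0.4682, -0.0628, 0.1561]
ee_rot: [-2.211, -2.225, 0.013]
wrist_force: [-0.1, -0.2, -0.0]
width: 0.0369
```

```bash
python3 - <<'E'
from h import *
st(); a=snap('wrist');plate(*a[1:],.474,-.06,0);a=snap('top');plate(*a[1:],.474,-.06,0)
E
```

```text
t 31.5 tcp [ 0.4682 -0.0628  0.1561] yax [ 1.     0.006 -0.009] zax [-0.009 -0.002 -1.   ] F [-0.1 -0.2 -0. ] w 0.0369 q [ 0.49  0.47 -0.66  2.19  0.49  0.64 -0.51]
bar 671 [ 0.4738 -0.0611  0.015 ] ((473.9275817871094, -61.66552734375), (11.408760070800781, 69.09878540039062), 0.5160056948661804)
bar 29 [ 0.4735 -0.0428  0.015 ] ((465.9118957519531, -65.93238830566406), (101.13359069824219, 28.171201705932617), 89.01762390136719)
```

drive_tool(
  targets=[
    [0.55, 0.1, -5, 0, -0.5, 0, 0.4],
    [0.55, 0.1, -10, 0, -0.5, 0, 0.4],
    [0.55, 0.1, -13, 0, -0.5, 0, 0.4],
    [0.55, 0.1, -14.5, 0, -0.5, 0, 0.4],
    [0.55, 0.1, -14.6, 0, -0.5, 0, 0.4],
    [0.55, 0.1, -14.6, 0, -0.5, 0, 0],
    [0.55, 0.1, -14.6, 0, -0.5, 0, 0],
    [0.55, 0.1, -14.6, 0, -0.5, 0, 0],
    [0.55, 0.1, -14.6, 0, -0.5, 0, 0],
    [0.55, 0.1, -14.6, 0, -0.5, 0, 0],
  ],
  grip_force=45,
)

```text
time_s: 32.85
ee_pos: [0.4759, -0.0601, 0.0123]
ee_rot: [2.208, 2.228, 0.002]
wrist_force: [-0.6, -0.6, 7.5]
width: 0.0105
```

```bash
python3 -c "
from h import *
st()"
```

```text
t 32.85 tcp [ 0.4759 -0.0601  0.0123] yax [1.    0.009 0.004] zax [ 0.004 -0.002 -1.   ] F [-0.6 -0.6  7.5] w 0.0105 q [ 0.22  0.69 -0.32  2.29  0.85  0.27 -0.84]
```

drive_tool(
  targets=[
    [0, 0, 0, 0, 0, 0, 0.2],
    [0, 0, -0.1, 0, 0, 0, 0.2],
    [0, 0, -0.4, 0, 0, 0, 0.2],
    [0, 0, -0.4, 0, 0, 0, 0],
    [0, 0, -0.4, 0, 0, 0, 0],
    [0, 0, -0.4, 0, 0, 0, 0],
    [0, 0, -0.4, 0, 0, 0, 0],
  ],
)

```text
time_s: 33.72
ee_pos: [0.4759, -0.0601, 0.0083]
ee_rot: [2.208, 2.228, 0.002]
wrist_force: [-0.1, -0.2, -0.8]
width: 0.0111
```

```bash
python3 -c "
from h import *
st()"
```

```text
t 33.73 tcp [ 0.4759 -0.0601  0.0083] yax [1.    0.009 0.004] zax [ 0.004 -0.002 -1.   ] F [-0.1 -0.2 -0.8] w 0.0111 q [ 0.21  0.7  -0.3   2.29  0.86  0.26 -0.85]
```

drive_tool(
  targets=[
    [0, 0, 0.5, 0, 0, 0, 0],
    [0, 0, 3, 0, 0, 0, 0],
    [0, 0, 9, 0, 0, 0, 0],
    [0, 0, 15, 0, 0, 10, 0],
    [1, 3, 19, 0, 0, 20, 0],
    [2, 6, 19, 0, 0, 30, 0],
    [3, 9, 19, 0, 0, 40, 0],
    [4, 13, 19, 0, 0, 50, 0],
    [5, 17, 19, 0, 0, 60, 0],
    [6, 21, 19, 0, 0, 70, 0],
    [7, 25, 19, 0, 0, 80, 0],
    [7.1, 28.3, 19, 0, 0, 90, 0],
  ],
)

```text
time_s: 35.22
ee_pos: [0.547, 0.2241, 0.1985]
ee_rot: [-0.023, 3.14, 0.006]
wrist_force: [-0.5, 0.3, -1.6]
width: 0.0112
```

drive_tool(
  targets=[
    [0, 0, 0, 0, 0, 2.4, 0],
    [0, 0, 0, 0, 0, 2.4, 0],
    [0, 0, 0, 0, 0, 2.4, 0],
  ],
)

```text
time_s: 35.6
ee_pos: [0.547, 0.2233, 0.1986]
ee_rot: [-0.086, 3.139, 0.005]
wrist_force: [0.7, 0.6, -1.9]
width: 0.0111
```

```bash
python3 - <<'E'
from h import *
st(); a=snap('wrist','w9.png');P=cloud(*a[1:]);s=robot.state()
m=(P[:,:,2]>.188)&(P[:,:,2]<.215)&(abs(P[:,:,0]-.545)<.13)&(abs(P[:,:,1]-.222)<.04);Q=P[m]
print(len(Q),Q.min(0),Q.max(0),np.median(Q,0),cv2.minAreaRect(Q[:,:2].astype(np.float32)*1000))
E
```

```text
t 35.6 tcp [0.547  0.2233 0.1986] yax [-0.055  0.998  0.003] zax [ 0.002  0.003 -1.   ] F [ 0.7  0.6 -1.9] w 0.0111 q [ 0.22  0.7  -1.11  1.89  0.74  1.03  0.41]
13882 [0.45717927 0.1918918  0.19022091] [0.61254694 0.25049193 0.21494973] [0.50472524 0.22257526 0.19384375] ((535.4758911132812, 223.21348571777344), (153.90170288085938, 54.341373443603516), 3.1946215629577637)
```

View pics/w9.png

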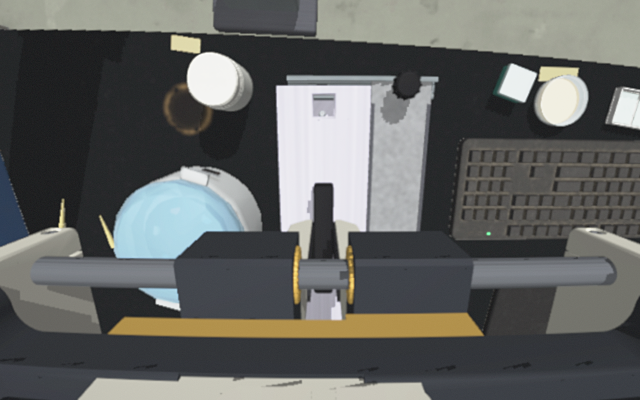

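The plate is held level, turned 3.2°, with its near edge at x = 0.457, so it is centred at 0.548 over the pins. I'll lower it slowly.

drive_tool(
  targets=[
    [0, 0, -3, 0, 0, -0.2, 0],
    [0, 0, -6, 0, 0, -0.2, 0],
    [0, 0, -9, 0, 0, -0.2, 0],
    [0, 0, -11, 0, 0, -0.2, 0],
    [0, 0, -12.3, 0, 0, -0.2, 0],
    [0, 0, -12.3, 0, 0, -0.2, 0],
    [0, 0, -12.3, 0, 0, -0.2, 0],
  ],
)

```text
time_s: 36.52
ee_pos: [0.5474, 0.2236, 0.0764]
ee_rot: [-0.08, 3.138, 0.006]
wrist_force: [-0.2, 0.4, -0.7]
width: 0.0112
```

```bash
python3 - <<'E'
from h import *
st(); a=snap('wrist');P=cloud(*a[1:])
m=(P[:,:,2]>.064)&(P[:,:,2]<.073)&(P[:,:,0]>.452)&(P[:,:,0]<.62)&(abs(P[:,:,1]-.222)<.032);Q=P[m]
print(len(Q),Q.min(0),Q.max(0),cv2.minAreaRect(Q[:,:2].astype(np.float32)*1000))
print([ (x,np.round(np.percentile(Q[abs(Q[:,0]-x)<.004][:,1],[1,99])*1000,1)) for x in (.465,.48,.50)])
cv2.imwrite('pics/w10.png',cv2.resize(a[0][60:240,240:460,::-1],None,fx=3,fy=3))
E
```

```text
t 36.52 tcp [0.5474 0.2236 0.0764] yax [-0.051  0.999  0.004] zax [ 0.003  0.004 -1.   ] F [-0.2  0.4 -0.7] w 0.0112 q [ 0.13  0.83 -0.97  1.99  0.94  0.85  0.24]
12247 [0.45200069 0.19008565 0.06400328] [0.61314601 0.25101517 0.07299785] ((532.568115234375, 220.46640014648438), (60.92909240722656, 161.14280700683594), 89.9400405883789)
[(0.465, array([193.3, 246. ])), (0.48, array([194.2, 247. ])), (0.5, array([195.2, 248.5]))]
```

View pics/w10.png

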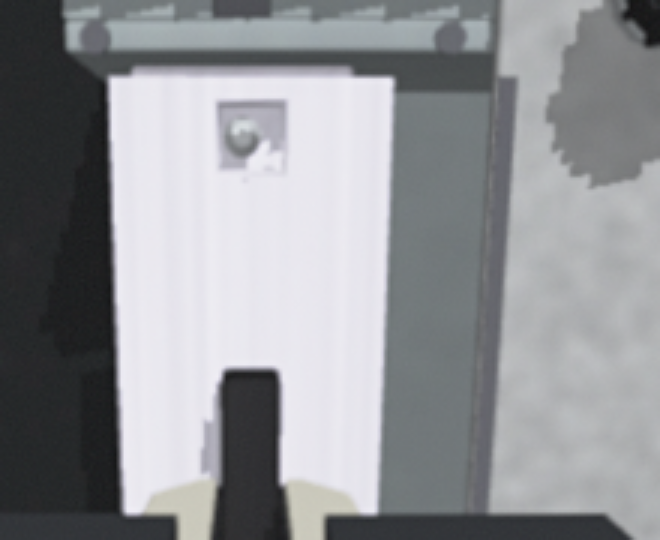

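The near hole spans crop pixels (217–287, 100–173) and the pin shows at (243,133). The plate sits about 1.2 mm too far in +y, so I'll correct that and lower it.

drive_tool(
  targets=[
    [0, -0.12, 0, 0, 0, 0, 0],
    [0, -0.12, -0.4, 0, 0, 0, 0],
    [0, -0.12, -0.7, 0, 0, 0, 0],
    [0, -0.12, -1.0, 0, 0, 0, 0],
    [0, -0.12, -1.3, 0, 0, 0, 0],
    [0, -0.12, -1.6, 0, 0, 0, 0],
    [0, -0.12, -1.6, 0, 0, 0, 0],
  ],
)

```text
time_s: 37.45
ee_pos: [0.5474, 0.2225, 0.0603]
ee_rot: [-0.08, 3.138, 0.006]
wrist_force: [-0.0, -0.6, -1.2]
width: 0.0111
```

```bash
python3 -c "
from h import *
st()"
```

```text
t 37.45 tcp [0.5474 0.2225 0.0603] yax [-0.051  0.999  0.004] zax [ 0.003  0.004 -1.   ] F [-0.  -0.6 -1.2] w 0.0111 q [ 0.11  0.85 -0.95  2.    0.97  0.83  0.22]
```

drive_tool(
  targets=[
    [0, 0, -0.1, 0, 0, 0, 0],
    [0, 0, -0.15, 0, 0, 0, 0],
    [0, 0, -0.15, 0, 0, 0, 0.15],
    [0, 0, -0.1, 0, 0, 0, 0.3],
    [0, 0, 0, 0, 0, 0, 0.4],
    [0, 0, 2, 0, 0, 0, 0.4],
    [1, 0, 8, 0, 0, 0, 0.4],
    [4, 0, 14, 0, 0, 0, 0.4],
    [8.6, 0, 20, 0, 0, 0, 0.4],
    [8.6, 0, 20, 0, 0, 0, 0.4],
  ],
)

```text
time_s: 38.7
ee_pos: [0.6357, 0.2231, 0.2654]
ee_rot: [-0.078, 3.133, 0.011]
wrist_force: [-0.2, -0.8, -0.3]
width: 0.0372
```

```bash
python3 - <<'E'
from h import *
st(); a=snap('wrist','w11.png');P=cloud(*a[1:])
plate(*a[1:],.548,.222,.052,.05)
for x in (.463,.48,.50,.55,.6,.62):
    m=(abs(P[:,:,0]-x)<.004)&(abs(P[:,:,1]-.222-(x-.548)*.05)<.024)&(P[:,:,2]>.04)&(P[:,:,2]<.064);Q=P[m]
    print(x,len(Q),np.round(np.percentile(Q[:,2],[10,50,90])*1000,1),np.round([Q[Q[:,1]<.212][:,2].mean()*1000,Q[Q[:,1]>.232][:,2].mean()*1000],1))
m=(P[:,:,1]>.26)&(P[:,:,1]<.33)&(P[:,:,2]>.088)&(P[:,:,2]<.11)&(P[:,:,0]>.42)&(P[:,:,0]<.47);Q=P[m];print('knob',len(Q),Q.min(0),Q.max(0))
E
```

```text
t 38.7 tcp [0.6357 0.2231 0.2654] yax [-0.05   0.999  0.007] zax [ 0.007  0.007 -1.   ] F [-0.2 -0.8 -0.3] w 0.0372 q [ 0.22  0.72 -1.12  1.64  0.68  1.21  0.58]
bar 596 [0.5482 0.225  0.0673] ((541.9057006835938, 244.4586181640625), (81.00541687011719, 53.66530990600586), 2.7514145374298096)
0.463 265 [53.3 55.  56.3] [55.2 55. ]
0.48 272 [54.3 55.3 56.3] [55.3 55.4]
0.5 267 [54.2 55.  56. ] [55.1 55.2]
0.55 172 [54.3 55.5 56.3] [55.4 55.5]
0.6 220 [54.2 55.  56.1] [55.1 55.1]
0.62 209 [53.8 55.  56. ] [55. 55.]
knob 408 [0.43497244 0.2814963  0.0881454 ] [0.45381533 0.30784067 0.0995271 ]
```

View pics/w11.png

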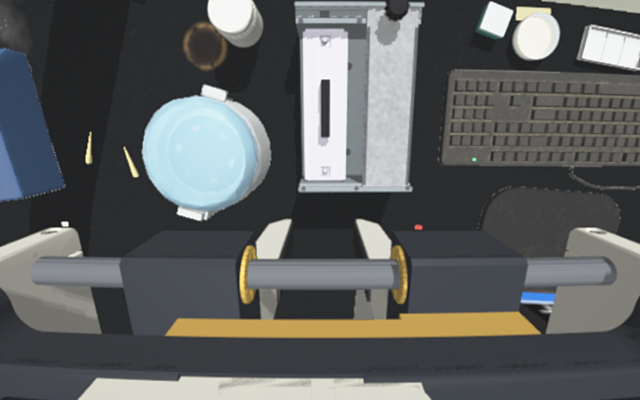

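The plate lies flat on its pins, top at 55 mm across its whole length, and both pins show in the holes at (325,40) and (325,171). The knob is still down at the open end. Next I grip it and shut the hatch.

drive_tool(
  targets=[
    [-4, 2, 0, -0.4, 0.4, 0, 0.6],
    [-9, 4, 0, -0.4, 0.4, 0, 0.6],
    [-14, 6, -3, -0.4, 0.4, 0, 0.6],
    [-19.6, 7.1, -6, -0.4, 0.4, 0, 0.6],
    [-19.6, 7.1, -9, -0.4, 0.4, 0, 0.6],
    [-19.6, 7.1, -12, -0.4, 0.4, 0, 0.6],
    [-19.6, 7.1, -12, -0.4, 0.4, 0, 0.6],
  ],
)

```text
time_s: 39.62
ee_pos: [0.4388, 0.2933, 0.1445]
ee_rot: [0.08, -3.138, 0.003]
wrist_force: [-0.3, -0.4, -0.2]
width: 0.0558
```

```bash
python3 -c "
from h import *
st()"
```

```text
t 39.62 tcp [0.4388 0.2933 0.1445] yax [-0.051  0.999 -0.002] zax [-0.002 -0.002 -1.   ] F [-0.3 -0.4 -0.2] w 0.0558 q [-0.01  0.68 -1.04  2.08  0.8   0.86  0.1 ]
```

drive_tool(
  targets=[
    [0, 0.15, -3, 0, 0, 0, 0.6],
    [0, 0.15, -5, 0, 0, 0, 0.6],
    [0, 0.15, -6.2, 0, 0, 0, 0.6],
    [0, 0.15, -6.2, 0, 0, 0, 0],
    [0, 0.15, -6.2, 0, 0, 0, 0],
    [0, 0.15, -6.2, 0, 0, 0, 0],
    [0, 0.15, -6.2, 0, 0, 0, 0],
    [0, 0.15, -6.2, 0, 0, 0, 0],
    [0, 0.15, -5.8, 0, 0, 0, 0],
    [0, 0.15, -5.4, 0, 0, 0, 0],
    [0, 0.15, -5.0, 0, 0, 0, 0],
    [0, 0.15, -5.0, 0, 0, 0, 0],
  ],
  grip_force=45,
)

```text
time_s: 41.12
ee_pos: [0.439, 0.2946, 0.0946]
ee_rot: [0.079, -3.139, 0.003]
wrist_force: [3.4, -0.1, -8.4]
width: 0.0227
```

```bash
python3 -c "
from h import *
st()"
```

```text
t 41.12 tcp [0.439  0.2946 0.0946] yax [-0.05   0.999 -0.002] zax [-0.002 -0.002 -1.   ] F [ 3.4 -0.1 -8.4] w 0.0227 q [-0.06  0.74 -0.97  2.11  0.9   0.78  0.01]
```

drive_tool(
  targets=[
    [0, -0.8, 0, 0, 0, 0, 0],
    [0.1, -1.7, 0, 0, 0, 0, 0],
    [0.1, -2.6, 0, 0, 0, 0, 0],
    [0.2, -3.5, 0, 0, 0, 0, 0],
    [0.2, -4.4, 0, 0, 0, 0, 0],
    [0.3, -5.3, 0, 0, 0, 0, 0],
    [0.3, -6.2, 0, 0, 0, 0, 0],
    [0.4, -7.0, 0, 0, 0, 0, 0],
    [0.4, -7.5, 0, 0, 0, 0, 0],
    [0.4, -7.8, 0, 0, 0, 0, 0],
    [0.4, -7.9, 0, 0, 0, 0, 0],
    [0.4, -7.9, 0, 0, 0, 0, 0],
  ],
)

```text
time_s: 42.62
ee_pos: [0.4431, 0.2165, 0.0948]
ee_rot: [0.08, -3.139, 0.001]
wrist_force: [4.3, 4.2, -8.2]
width: 0.0234
```

drive_tool(
  targets=[
    [0, -0.1, 0, 0, 0, 0, 0],
    [0, -0.1, -0.6, 0, 0, 0, 0],
    [0, -0.1, -1.2, 0, 0, 0, 0],
    [0, -0.1, -1.2, 0, 0, 0, 0],
  ],
)

```text
time_s: 43.12
ee_pos: [0.4431, 0.2165, 0.0831]
ee_rot: [0.081, -3.14, -0.001]
wrist_force: [1.8, 3.6, -2.4]
width: 0.0227
```

```bash
python3 -c "
from h import *
st()"
```

```text
t 43.12 tcp [0.4431 0.2165 0.0831] yax [-0.052  0.999  0.001] zax [-0.001  0.    -1.   ] F [ 1.8  3.6 -2.4] w 0.0227 q [ 0.07  0.72 -0.95  2.2   0.95  0.72  0.06]
```

drive_tool(
  targets=[
    [0, 0.15, 0, 0, 0, 0, 0],
    [0, 0.3, 0, 0, 0, 0, 0],
    [0, 0.3, 0, 0, 0, 0, 0],
  ],
)

```text
time_s: 43.5
ee_pos: [0.443, 0.2184, 0.083]
ee_rot: [0.081, -3.139, 0.003]
wrist_force: [2.3, -3.7, 2.2]
width: 0.023
```

drive_tool(
  targets=[
    [0, 0, 0, 0, 0, 0, 0.5],
    [0, 0, 0, 0, 0, 0, 0.6],
    [0, 0, 0, 0, 0, 0, 0.6],
    [0, 0, 0, 0, 0, 0, 0.6],
    [0, 0, 4, 0, 0, 0, 0.6],
    [0, 0, 10, 0, 0, 0, 0.6],
    [6, 0, 14, 0, 0, 0, 0.6],
    [12, 0, 18, 0, 0, 0, 0.6],
    [17, 0, 20, 0, 0, 0, 0.6],
    [17, 0, 20, 0, 0, 0, 0.6],
  ],
)

```text
time_s: 44.75
ee_pos: [0.6164, 0.2179, 0.2839]
ee_rot: [-0.074, 3.14, 0.0]
wrist_force: [-1.6, 0.4, -0.5]
width: 0.0557
```

```bash
python3 - <<'E'
from h import *
st(); a=snap('wrist','w12.png');P=cloud(*a[1:])
m=(P[:,:,1]>.18)&(P[:,:,1]<.26)&(P[:,:,2]>.085)&(P[:,:,2]<.115)&(P[:,:,0]>.42)&(P[:,:,0]<.47);Q=P[m];print('knob',len(Q),Q.min(0),Q.max(0))
m=(abs(P[:,:,2]-.074)<.004)&(P[:,:,1]>.165)&(P[:,:,1]<.30);Q=P[m]
for x in np.arange(.47,.6,.03):
    B=Q[abs(Q[:,0]-x)<.004];print(round(x,2),np.round(np.percentile(B[:,1],[1,99])*1000,1))
E
```

```text
t 44.75 tcp [0.6164 0.2179 0.2839] yax [-0.047  0.999  0.   ] zax [ 0.001  0.    -1.   ] F [-1.6  0.4 -0.5] w 0.0557 q [ 0.24  0.68 -1.12  1.66  0.64  1.22  0.59]
knob 410 [0.43080438 0.20649323 0.08515301] [0.45674088 0.23113106 0.09968944]
0.47 [191.5 248.4]
0.5 [192.5 250.5]
0.53 [194.7 252.5]
0.56 [195.9 254.7]
0.59 [196.9 255.4]
```

The knob is down, its top at 0.0997 as at the start. My tug to test the lock left the hatch about 1.5 mm off its stop, within the hole's play. I'll push it back fully shut.

drive_tool(
  targets=[
    [-6, 0, -4, 0, 0, 0, 0.6],
    [-12, 0, -9, 0, 0, 0, 0.6],
    [-17.3, 0.1, -12, 0, 0, 0, 0.6],
    [-17.3, 0.1, -16, 0, 0, 0, 0.6],
    [-17.3, 0.1, -18, 0, 0, 0, 0.6],
    [-17.3, 0.1, -19.5, 0, 0, 0, 0.6],
    [-17.3, 0.1, -20.1, 0, 0, 0, 0.6],
    [-17.3, 0.1, -20.1, 0, 0, 0, 0.6],
  ],
)

```text
time_s: 45.8
ee_pos: [0.4413, 0.2191, 0.0823]
ee_rot: [0.078, -3.139, 0.001]
wrist_force: [0.2, -0.9, 0.5]
width: 0.056
```

drive_tool(
  targets=[
    [0, 0, 0, 0, 0, 0, 0],
    [0, 0, 0, 0, 0, 0, 0],
    [0, 0, 0, 0, 0, 0, 0],
    [0, 0, 0, 0, 0, 0, 0],
    [0, 0, 0, 0, 0, 0, 0],
    [0, -0.15, 0, 0, 0, 0, 0],
    [0, -0.3, 0, 0, 0, 0, 0],
    [0, -0.4, 0, 0, 0, 0, 0],
    [0, -0.4, 0, 0, 0, 0, 0],
  ],
  grip_force=30,
)

```text
time_s: 46.92
ee_pos: [0.4415, 0.2163, 0.0825]
ee_rot: [0.079, -3.14, -0.003]
wrist_force: [1.1, 5.0, -1.0]
width: 0.0231
```

```bash
python3 -c "
from h import *
st()"
```

```text
t 46.92 tcp [0.4415 0.2163 0.0825] yax [-0.05   0.999  0.002] zax [-0.001  0.002 -1.   ] F [ 1.1  5.  -1. ] w 0.0231 q [ 0.06  0.72 -0.94  2.2   0.95  0.71  0.06]
```

drive_tool(
  targets=[
    [0, 0.05, 0, 0, 0, 0, 0.6],
    [0, 0, 0, 0, 0, 0, 0.6],
    [0, 0, 0, 0, 0, 0, 0.6],
    [0, 0, 0, 0, 0, 0, 0.6],
    [0, 0, 4, 0, 0, 0, 0.6],
    [0, 0, 10, 0, 0, 0, 0.6],
    [6, 0, 14, 0, 0, 0, 0.6],
    [12, 0, 18, 0, 0, 0, 0.6],
    [17, 0, 20, 0, 0, 0, 0.6],
    [17, 0, 20, 0, 0, 0, 0.6],
  ],
)

```text
time_s: 48.18
ee_pos: [0.615, 0.2156, 0.2834]
ee_rot: [-0.072, 3.14, 0.005]
wrist_force: [-1.1, -0.2, -0.7]
width: 0.0556
```

```bash
python3 - <<'E'
from h import *
st(); a=snap('wrist');P=cloud(*a[1:])
m=(P[:,:,1]>.18)&(P[:,:,1]<.26)&(P[:,:,2]>.085)&(P[:,:,2]<.115)&(P[:,:,0]>.42)&(P[:,:,0]<.47);Q=P[m];print('knob',len(Q),Q.min(0),Q.max(0))
m=(abs(P[:,:,2]-.074)<.004)&(P[:,:,1]>.165)&(P[:,:,1]<.30);Q=P[m]
for x in np.arange(.47,.6,.03):
    B=Q[abs(Q[:,0]-x)<.004];print(round(x,2),np.round(np.percentile(B[:,1],[1,99])*1000,1))
p,d,K,D,T=snap('top');q=np.load('top1.npz');P=cloud(d,K,D,T);P0=cloud(q['d'],q['K'],q['D'],q['T'])
for n,(x,y,z0,z1,r) in dict(jar=(.44,.105,.05,.075,.04),dish=(.432,.512,.008,.03,.035),box=(.418,.448,.01,.03,.022)).items():
    for A in(P0,P):
        m=(abs(A[:,:,0]-x)<r)&(abs(A[:,:,1]-y)<r)&(A[:,:,2]>z0)&(A[:,:,2]<z1);print(n,m.sum(),A[m].mean(0).round(4))
E
```

```text
t 48.17 tcp [0.615  0.2156 0.2834] yax [-0.046  0.999  0.003] zax [ 0.001  0.003 -1.   ] F [-1.1 -0.2 -0.7] w 0.0556 q [ 0.24  0.67 -1.12  1.67  0.64  1.21  0.59]
knob 408 [0.43049177 0.20508276 0.08500836] [0.45685138 0.22940861 0.09904374]
0.47 [188.7 246.9]
0.5 [191.1 249. ]
0.53 [192. 251.]
0.56 [194.4 253.1]
0.59 [195.3 253.8]
jar 217 [0.441  0.1046 0.0624]
jar 217 [0.4413 0.105  0.0621]
dish 271 [0.4333 0.5119 0.0155]
dish 271 [0.4334 0.5118 0.0154]
box 115 [0.4178 0.4474 0.0176]
box 112 [0.4184 0.4475 0.0176]
```

The hatch edges are back at their starting values, the knob is down, and the jar, dish and box haven't moved. I'm handing the job in.

```bash
python3 -c "
from h import *
print(robot.finish_job())"
```

```text
the job is handed in; nothing more can be done
None
```

The job is done and handed in at about 48 s of robot time, in the order asked. I opened the hatch, laid the plate flat on the worktop, stood both vials in the channel, seated the plate again and shut the hatch. I found only two vials; no camera view showed a third or fourth.

Last checks:
- **Vials:** both stood upright in the channel, with cap tops near 49 mm, before the plate went back on.
- **Plate:** it measured flat along its whole length (top at 55 mm), with a pin showing in each hole.
- **Hatch and plunger:** the hatch edges match their starting shut position to about 1 mm. The knob top is at 99 mm, so the plunger is down in its hole.
- **Bystanders:** the jar, dish and cover-glass box are within 1 mm of where they stood.

- **Lock test:** a light tug moved the hatch about 1.5 to 2 mm at only 3.7 N, so it did not clearly prove the lock. I took the movement to be play in the hole and pushed the hatch back to its stop.
- **No final picture:** I had reached the picture limit, so the final checks rest on depth measurements alone.

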